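Load a fuse cartridge into the test chute and click the test key

TASK

Take the fuse cartridge with the single flat blade out of the stock rack, push it blade first down the sloped trough of the test fixture until its blade rests against the stop, and let go of it. Then press the wide oblong key of the test set just until it clicks (the resistance drops), no further, and release it. Do not press the key before the cartridge is home, do not press the round keys, and leave the other two cartridges and everything else lying on the table where they are.

Things in the scene. Friction and masses are not known exactly. Their poses are not given: they have to be found in the camera images.
- cartridge: The fuse cartridge with one flat steel blade as its nose. 145 mm long (x), 36 high. White ceramic body 36 mm wide, x -27.5 to 32.5; black ribbed head (grip) 24 wide, 36 high, x -72.5 to -27.5; blade 12 wide, x 32.5 to 72.5, 4 to 32 above the underside. Origin: centre of underside, x to the nose, z up. 0.2-0.4 kg, balances near its middle. In the rack: level, nose out towards the robot, head in the covered bay.
- nose (a point): Tip of the cartridge's blade: at (72.5, 0, 18) mm in the cartridge's frame.
- head (a point): Middle of the cartridge's head: at (-50, 0, 18) mm in the cartridge's frame.
- spare_pin: Bystander in the rack: the same as the cartridge, frame too, but its nose is a round steel pin 22 mm across.
- spare_fork: Bystander in the rack: the same as the cartridge, frame too, but its nose is two thin upright blades 6 mm wide, 26 mm between centres.
- rack: Fixed grey rack 210 mm wide (y), 60 high: three bays at y -70, 0, 70, a cartridge in each, any order. Origin: on the table under the middle of the roof's front edge; x points into the bays (draw out along -x). Bay 46 wide, 46 high, 92 deep; floor 8 above the table, running on 45 in front of the roof as a lip. About 70 mm of a cartridge sticks out from under the roof, with 5 free each side, 10 above.
- trough: Fixed aluminium channel sloping down 15 deg, away from the robot. Origin: middle of the floor at the upper open end (mouth), 62 mm above the table; x down the slope, z square to the floor. 42 mm wide, walls 40 high, first 16 mm flared to 51; no floor above the mouth. Grey foot 150 x 100 mm, from 10 before to 140 beyond the mouth. A cartridge stays where it is left: it does not slide by itself.
- stop (a point): Middle of the stop's face at (98, 0, 18) mm in the trough's frame: the blade tip meets it when the cartridge is home, its head then standing out of the mouth. Two straps cross the trough 42 mm above its floor at x 33-43 and 73-83, so the cartridge goes in only endways from the mouth.
- tester: Fixed grey test set 100 (x) x 130 (y) x 55 mm high, blank dark screen on its far half, three black keys on its near half. Origin: centre of the underside; x away from the robot, z up. Keys at x -22 mm: wide oblong key at y 33, round keys at y -14 and -46.
- key (a joint): Travel of the wide oblong key (30 x 44 mm, 44 along the tester's y, 12 proud), m downwards, 0 at rest. Tactile dome: resistance rises from 1.5 N to 4.7 N at 2.1 mm, drops (the click) to 2 N at 5 mm, then climbs to 7 N at its end, 8 mm. Clicked from 3.3 mm; past 6.5 mm is too far. Springs back when let go.
- key_top (a point): Centre of the wide key's top face, 67 mm above the table at rest; moves with the key.
- round_a (a joint): Travel of the middle, round key (22 mm across, 10 proud), m downwards, 0 at rest; 0.9 N per mm. Not to be pressed.
- round_b (a joint): Travel of the outer round key, the same. Not to be pressed.
- junction_box: Bystander: loose grey junction box 74 x 74 x 42 mm with a 12 mm stub on its +x and -x sides (94 mm over the stubs). Origin: centre of the underside.
- tape_roll: Bystander: loose black tape roll lying flat, 70 mm across, 20 mm high. Origin: centre of the underside.
- screwdriver: Bystander: loose screwdriver, 200 mm long, lying beyond the test set.
- socket_block: Bystander: loose white wall socket 85 x 60 x 33 mm. Origin: centre of the underside.
- contactor: Bystander: loose grey and black contactor 80 x 60 x 70 mm. Origin: centre of the underside.

How it is judged:
By the outcome, as a careful person would: the job done as asked, in the order asked, and still so for the second after the job is handed in, with the robot touching nothing.
It also fails if it takes over 72 s, if anything falls off the work surface, if the arm or the gripper's body presses on something with over 40 N, if the wrist force passes 120 N, or if a joint passes its speed limit or range.

ROBOT

A 7-joint arm with a two-finger parallel gripper is mounted at the origin on the work surface. World frame = base frame: x ahead of the robot, y to its left, z up, the work surface at z = 0. Lengths are in m, angles in rad, forces in N, time in s.
With the tool pointing down it reaches from about 0.425 to 0.875 m from the base axis. Payload 4.7 kg.
Tool frame: the origin (TCP) lies on the centre line of the jaws, within the pads' length; the fingertips stand 25 mm ahead of it and the grasp point (between the pads) lies 6 mm ahead of it; z points along the fingers, y is the direction in which the jaws open and shut (so a half turn about z gives the same grasp; the last joint's range is limited). The gripper opens to 85 mm and grips with 20 to 120 N. Pads are 22 mm wide; open, the fingers measure 114 mm over their backs; the gripper's body (76 mm by 85 mm) begins 54 mm behind the grasp point. The pads swing forward as they close: fully open they stand 13 mm farther back than shut.
Start: joints at [-1.168, 0.321, -0.07, 1.45, 0.023, 1.371, -0.057], TCP at [0.246, 0.601, 0.221] pointing down, gripper open.
Joint ranges: [-2.86, 2.86], [-0.3, 2.09], [-1.38, 1.24], [0.06, 2.45], [-1.56, 4.7], [0.09, 2.05], [-2.69, 2.69]. Speed limits (rad/s): [2.57, 2.57, 3.14, 3.14, 3.14, 3.14, 3.14].

INTERFACE

Orientations are given as a unit quaternion [w, x, y, z].
In Python, from cell import get_obs, capture, close_job, spot_in, trace, mark_of gives the robot as it stands. The module is installed in compiled form; this text tells all that it offers.
- The arm moves only by the shell command python3 -m inch 'ROWS'. ROWS is JSON, a list of rows, each a list of 3 entries, a list of its own where there are three numbers: the shift along the tool's x, y, z in mm, then the turn, a rotation vector about the tool's x, y, z in degrees, then the finger opening in mm, from 0 to 85.4. In form: [[[x, y, z], [wx, wy, wz], claw], ...]. A call has 1 to 8 rows; each row shifts and turns the pose as measured when the row begins, along the tool's axes as they then stand; what a row does not reach is not made up. A row lasts 1/8 s, in which the tool goes at most 62.5 mm and 10.7 degrees, less where a joint would pass 70% of its speed; a pose out of reach is approached as far as the arm can. A call is refused whole if a number of a shift passes 62.5 or a number of a turn 10.7, either way. A call with a gripper value outside its range is refused whole. The fingers move at their own pace and stop on an object; the grip force is fixed at half the most. Time passes only in rows, so rows that do not move let the fingers close. It gives the time, the measured TCP pose, the force and the opening at its end, in the units of the state.
- get_obs(): the state, without advancing time (a new reading comes with each control period).
- capture(name): name is "scene" or "top"; returns a dict with "pixels" (400x640x3 uint8, blue, green, red), "range_z" (400x640 float32, m along the optical axis (not along the pixel's ray), 0 where there is no reading), "intrinsics" (3x3 intrinsics, pixels), "world_from_camera" (4x4, takes a point from camera to world coordinates). Camera axes: x right, y down, z forward; pixel columns grow to the right and rows downward; lengths in m; the calibration is good to about 2 mm. A picture is of the moment at which its call begins.
- close_job(): hands the job in, once; it reports no verdict.
Trained networks look in a picture, given as the dict that the camera call returned (one of the last four; its "shot" number tells which), for a name from the list of things; names that differ only in an ending like _2 or _b are one class to them, and where a whole thing is asked for, a point or a joint stands for the part that bears it (a point fixed in the world has none). Each returns a list of dicts, best first, with "score" (0 to 1); they miss things now and then, are a little off and sometimes report something else, mostly with a low value. They report only what shows in the picture. A call takes as long as a camera call.
- spot_in(picture, target): "location" ([column, row] in pixels, amid what is visible of it).
- trace(picture, target): "pixels" (400x640 bool, what is visible of it) and "location" ([column, row] in pixels, amid what is visible of it).
- mark_of(picture, target): "location" ([column, row] in pixels: a listed point, or the origin of a listed thing).
The state is a dict: "t": time; "joints": joint angles; "joint_velocities": joint speeds; "joint_torque": joint torques, N m; "eef_pos": TCP position; "tool_rot": TCP orientation; "contact_force": force on the tool from outside, world axes, zero at the start; "wrist_torque": the same for the moment, N m; "opening": finger opening in m.
Only numpy, scipy, OpenCV 4.12 (cv2) and the standard library are available. Lean on these libraries where they do the work, as an engineer would, in place of code of your own. Each camera call takes 0.05 s, during which the arm holds its last target.

## Working session

There is one attempt and no reset: what is moved stays moved. The work goes in short steps, Python scripts to look and compute and a shell command to move; the robot and the scene stay as the last step left them, time stands still between calls to the robot, and variables do not carry over. Pictures are saved under pics/ and viewed, and the job is handed in when it is done.

```bash
mkdir -p pics; ls; cat > h.py <<'E'
import numpy as np,cv2
from cell import *
from scipy.spatial.transform import Rotation as R
def px2w(c,u,v,z=None):
    K=c['intrinsics'];T=c['world_from_camera']
    if z is None: z=c['range_z'][int(round(v)),int(round(u))]
    p=np.array([(u-K[0,2])/K[0,0]*z,(v-K[1,2])/K[1,1]*z,z])
    return T[:3,:3]@p+T[:3,3]
def ray_z(c,u,v,h):
    a=px2w(c,u,v,1.0);o=c['world_from_camera'][:3,3]
    return o+(a-o)*(h-o[2])/(a[2]-o[2])
def w2px(c,p):
    T=c['world_from_camera'];K=c['intrinsics']
    q=T[:3,:3].T@(np.asarray(p)-T[:3,3]);return (K@q/q[2])[:2]
def cloud(c):
    K=c['intrinsics'];T=c['world_from_camera'];z=c['range_z']
    v,u=np.mgrid[0:400,0:640]
    p=np.stack([(u-K[0,2])/K[0,0]*z,(v-K[1,2])/K[1,1]*z,z],-1)
    w=p@T[:3,:3].T+T[:3,3];w[z==0]=np.nan;return w
E
python3 - <<'E'
from h import *
np.set_printoptions(precision=4,suppress=True)
o=get_obs();print(o)
for n in ['scene','top']:
    c=capture(n);cv2.imwrite(f'pics/{n}0.png',c['pixels']);print(n,c['world_from_camera'],c['intrinsics'])
    for t in ['cartridge','spare_pin','spare_fork','rack','trough','stop','tester','key_top','nose','head']:
        m=mark_of(c,t)
        for x in m[:2]:
            u,v=x['location'];print(t,round(x['score'],2),np.round(x['location'],1),px2w(c,np.clip(u,0,639),np.clip(v,0,399)))
E
```

```text
pics
{'t': 0.0, 'joints': array([-1.1679,  0.3218, -0.0701,  1.4517,  0.0226,  1.3708, -0.0569]), 'joint_velocities': array([-0.0004,  0.0021, -0.0002, -0.0008,  0.0009,  0.0012, -0.0002]), 'joint_torque': array([ -0.0005, -49.3573,  -0.3826, -31.4325,   0.013 ,   0.0114,
        -0.    ]), 'eef_pos': array([0.2462, 0.6009, 0.2203]), 'tool_rot': array([-0.0001,  0.1932,  0.9812, -0.001 ]), 'contact_force': array([ 0.1925,  0.5068, -0.6088]), 'wrist_torque': array([-0.0106, -0.001 , -0.0097]), 'opening': 0.08502830929522388}
scene [[ 0.7821  0.4806 -0.3966  0.986 ]
 [ 0.6231 -0.595   0.5077 -0.6153]
 [ 0.0081 -0.6442 -0.7648  0.968 ]
 [ 0.      0.      0.      1.    ]] [[380.8521   0.     331.4994]
 [  0.     380.8521 200.2558]
 [  0.       0.       1.    ]]
cartridge 0.77 [287.  262.2] [ 0.5581 -0.2622  0.059 ]
spare_pin 0.68 [251.7 295.8] [ 0.5558 -0.3924  0.0604]
spare_fork 0.7 [269.1 277.3] [ 0.5531 -0.3264  0.0601]
rack 0.68 [269.5 280. ] [ 0.5596 -0.3315  0.0603]
trough 0.85 [388.9 154.5] [ 0.5084  0.3402 -0.006 ]
stop 0.6 [416.8 168.2] [0.6505 0.2781 0.06  ]
stop 0.44 [252.7 29
[... 278 characters left out ...]
999  0.009  -0.0083  0.0026]
 [ 0.0078 -0.0518 -0.9986  0.9694]
 [ 0.      0.      0.      1.    ]] [[386.4913   0.     324.3511]
 [  0.     386.4913 198.8009]
 [  0.       0.       1.    ]]
cartridge 0.91 [416.6 192.4] [ 0.5289 -0.2261  0.0477]
spare_pin 0.77 [472.9 191.2] [ 0.5309 -0.3629  0.044 ]
spare_fork 0.9 [445.5 193.2] [ 0.5266 -0.2962  0.0454]
rack 0.81 [445.7 190.2] [ 0.5326 -0.2916  0.0617]
trough 0.81 [207.2 187.6] [0.5439 0.2706 0.0599]
stop 0.69 [201. 150.] [0.628  0.2768 0.0888]
tester 0.72 [331.9 151.3] [ 0.628  -0.024   0.0578]
tester 0.31 [296.8 256. ] [0.3762 0.0644 0.0019]
key_top 0.61 [316.5 146.7] [0.637  0.0124 0.0702]
nose 0.85 [419.6 220.1] [ 0.4626 -0.2333  0.0422]
```

View pics/top0.png

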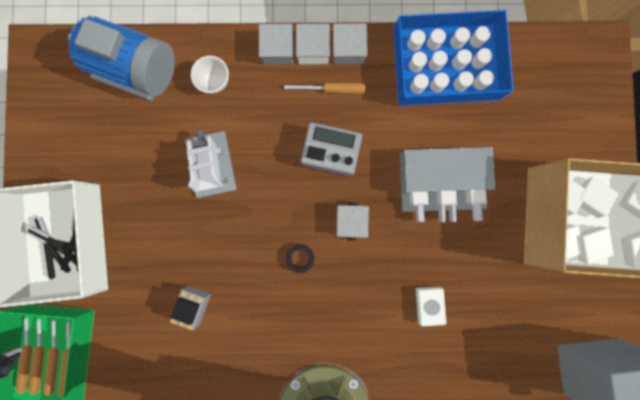

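View pics/scene0.png

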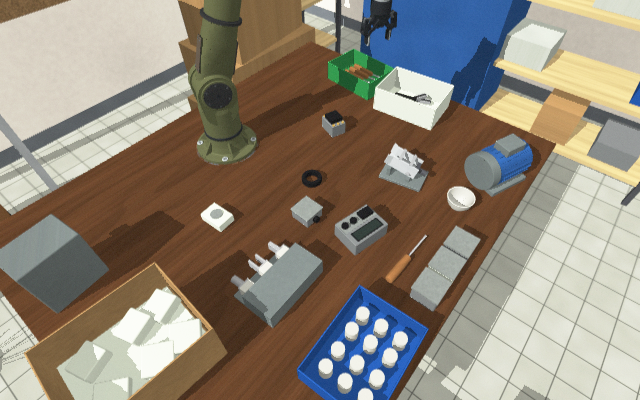

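The top view shows the rack at (447,180) with noses at (420,212), (447,212) and (478,212), the trough at (208,165) and the tester at (332,150). I'll zoom in to identify the noses and fit the poses.

```bash
python3 - <<'E'
from h import *
np.set_printoptions(precision=4,suppress=True)
c=capture('top');im=c['pixels']
a=cv2.resize(im[140:230,390:505],None,fx=5,fy=5,interpolation=cv2.INTER_CUBIC)
b=cv2.resize(im[120:205,170:250],None,fx=5,fy=5,interpolation=cv2.INTER_CUBIC)
A=np.zeros((450,980,3),np.uint8);A[:450,:575]=a;A[:425,577:977]=b
cv2.imwrite('pics/zoom1.png',cv2.resize(A,(790,363)))
w=cloud(c)
np.save('w_top.npy',w)
for t in ['rack','trough','tester','cartridge','key','junction_box','tape_roll','contactor','socket_block']:
    m=trace(c,t)
    if not m: print(t,'none');continue
    p=w[m[0]['pixels']];z=p[:,2]
    print(t,m[0]['score'],len(p),'z pct',np.nanpercentile(z,[5,25,50,75,95]))
    zt=np.nanpercentile(z,80)
    q=p[(z>zt-.008)&(z<zt+.012)][:,:2].astype(np.float32)
    print('  top rect',cv2.minAreaRect(q), 'bbox',q.min(0),q.max(0))
E
```

```text
rack 0.92 4564 z pct [0.0085 0.059  0.0608 0.062  0.0637]
  top rect ((0.5829579830169678, -0.3019700348377228), (0.1001209020614624, 0.2103593647480011), 1.4886773824691772) bbox [ 0.5313 -0.4077] [ 0.635  -0.1959]
trough 0.91 1527 z pct [0.0418 0.0547 0.0645 0.086  0.0987]
  top rect ((0.5912687182426453, 0.27382612228393555), (0.09338131546974182, 0.06365883350372314), 12.436976432800293) bbox [0.539  0.2329] [0.6407 0.3083]
tester 0.74 2367 z pct [0.0406 0.0559 0.0576 0.0597 0.0686]
  top rect ((0.6378548741340637, -0.022826097905635834), (0.12940432131290436, 0.10012804716825485), 76.98933410644531) bbox [ 0.576  -0.0941] [0.6975 0.0498]
cartridge 0.68 360 z pct [0.0185 0.039  0.0433 0.0457 0.0474]
  top rect ((0.49729448556900024, -0.23534554243087769), (0.06928174942731857, 0.036365535110235214), 1.8033190965652466) bbox [ 0.4628 -0.2527] [ 0.5323 -0.2162]
key 0.65 4664 z pct [0.0083 0.0588 0.0607 0.062  0.0637]
  top rect ((0.5829579830169678, -0.3019700348377228), (0.1001209020614624, 0.2103593647480011), 1.4886773824691772) bbox [ 0.5312 -0.4077] [ 0.635  -0.1959]
junction_
[... 173 characters left out ...]
bbox [ 0.4259 -0.1098] [ 0.4983 -0.0369]
tape_roll 0.75 417 z pct [0.0111 0.0196 0.0211 0.0222 0.0242]
  top rect ((0.37230923771858215, 0.05607801675796509), (0.06561507284641266, 0.06711000949144363), 44.32640075683594) bbox [0.3391 0.0237] [0.407  0.0896]
contactor 0.67 1195 z pct [0.0081 0.0473 0.0545 0.0707 0.0731]
  top rect ((0.2598196864128113, 0.31881892681121826), (0.050044093281030655, 0.05119587108492851), 69.81424713134766) bbox [0.23   0.2877] [0.2911 0.3486]
socket_block 0.67 240 z pct [0.0651 0.0671 0.0684 0.0695 0.071 ]
  top rect ((0.6242381930351257, 0.014026285149157047), (0.0439116545021534, 0.030294064432382584), 76.71515655517578) bbox [ 0.6059 -0.0099] [0.6418 0.0374]
```

View pics/zoom1.png

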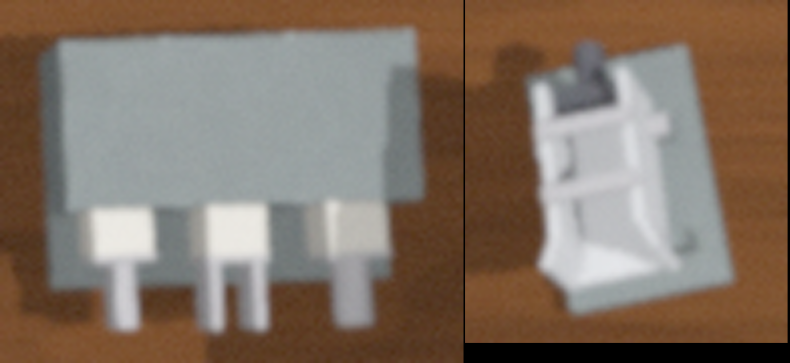

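Left cartridge at y≈-0.235 is the single flat blade; the middle is the fork and the right is the wide pin. Next I fit the trough precisely using both cameras.

```bash
cat > tr.py <<'E'
from h import *
np.set_printoptions(precision=4,suppress=True)
pts=[]
for n in ['top','scene']:
    c=capture(n);w=cloud(c);m=trace(c,'trough')[0];print(n,m['score'],m['pixels'].sum(),mark_of(c,'trough')[:1],mark_of(c,'stop')[:1])
    mk=cv2.dilate(m['pixels'].astype(np.uint8),np.ones((3,3)))>0
    p=w[mk];np.save(f'tr_{n}.npy',p)
    print(np.histogram(p[:,2],bins=np.arange(-.005,.12,.005)))
    q=p[(p[:,2]>.003)]
    im=c['pixels'];ys,xs=np.where(mk);s=im[ys.min()-5:ys.max()+6,xs.min()-5:xs.max()+6]
    cv2.imwrite(f'pics/tr_{n}.png',cv2.resize(s,None,fx=8,fy=8,interpolation=cv2.INTER_CUBIC));print(xs.min()-5,ys.min()-5,s.shape)
E
python3 tr.py
```

```text
top 0.78 1562 [{'location': [205.6, 186.4], 'score': 0.76}] [{'location': [202.4, 150.7], 'score': 0.61}]
(array([ 10,  66,   8, 103,  17,   9,   3,   1,  31, 101,  78, 183, 206,
       208, 109,  69,  75,  71, 168,  62, 148,  44,   0,   0]), array([-0.005,  0.   ,  0.005,  0.01 ,  0.015,  0.02 ,  0.025,  0.03 ,
        0.035,  0.04 ,  0.045,  0.05 ,  0.055,  0.06 ,  0.065,  0.07 ,
        0.075,  0.08 ,  0.085,  0.09 ,  0.095,  0.1  ,  0.105,  0.11 ,
        0.115]))
182 124 (74, 47, 3)
scene 0.59 743 [{'location': [387.1, 154.1], 'score': 0.89}] [{'location': [415.0, 168.8], 'score': 0.8}]
(array([64,  9, 25, 27,  1,  4,  3,  5, 16, 38, 56, 74, 73, 91, 61, 77, 60,
       87, 43, 50, 33,  1,  0,  0]), array([-0.005,  0.   ,  0.005,  0.01 ,  0.015,  0.02 ,  0.025,  0.03 ,
        0.035,  0.04 ,  0.045,  0.05 ,  0.055,  0.06 ,  0.065,  0.07 ,
        0.075,  0.08 ,  0.085,  0.09 ,  0.095,  0.1  ,  0.105,  0.11 ,
        0.115]))
379 139 (45, 54, 3)
```

```bash
cat > tr2.py <<'E'
from h import *
np.set_printoptions(precision=4,suppress=True,linewidth=150)
W={}
for n in ['top','scene']:
    c=capture(n);w=cloud(c).reshape(-1,3)
    k=(w[:,0]>.47)&(w[:,0]<.75)&(w[:,1]>.16)&(w[:,1]<.40)&(w[:,2]>.005)&(w[:,2]<.13)
    W[n]=w[k]
    f=w[k&(w[:,2]<.025)]
    print(n,k.sum(),len(f),np.nanmedian(f[:,2]),cv2.minAreaRect(f[:,:2].astype(np.float32)))
np.savez('trp.npz',**W)
E
python3 tr2.py
```

```text
top 2735 1153 0.012985306830941568 ((0.6097437143325806, 0.2795828580856323), (0.27769735455513, 0.2357163429260254), 0.44470158219337463)
scene 1323 528 0.010039641867659155 ((0.6083329319953918, 0.2740815281867981), (0.149757519364357, 0.10278896242380142), 11.725298881530762)
```

View pics/tr_scene.png

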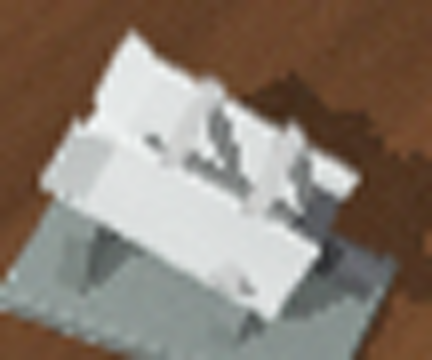

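View pics/tr_top.png

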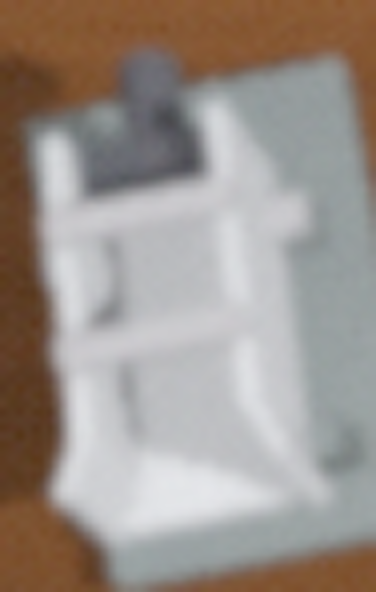

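```bash
cat > tr3.py <<'E'
from h import *
from scipy.optimize import minimize
np.set_printoptions(precision=4,suppress=True,linewidth=150)
W=np.load('trp.npz')
def frame(x,y,yaw,z=.062): return np.array([x,y,z]),R.from_euler('zy',[yaw,15],degrees=True)
for n in W:
    p=W[n]
    o,r=frame(.5447,.2609,11.7)
    q=r.inv().apply(p-o)*1e3
    k=(q[:,0]>-3)&(q[:,0]<115)&(np.abs(q[:,1])<35)&(q[:,2]>-5)&(q[:,2]<52)
    q=q[k]
    print(n,len(q))
    # wall tops: z 35..46, exclude straps, flare
    for lo,hi in [(18,32),(44,72),(84,98)]:
        s=q[(q[:,2]>33)&(q[:,0]>lo)&(q[:,0]<hi)]
        L=s[s[:,1]<0];Rr=s[s[:,1]>0]
        print(lo,hi,'walltop z',np.median(s[:,2]) if len(s) else 0,'L',len(L),np.percentile(L[:,1],[5,50,95]) if len(L) else '', 'R',len(Rr),np.percentile(Rr[:,1],[5,50,95]) if len(Rr) else '')
    s=q[(np.abs(q[:,1])<15)&(q[:,0]>5)&(q[:,0]<90)&(q[:,2]<10)]
    if len(s): print('floor',len(s),np.median(s[:,2]),np.polyfit(s[:,0],s[:,2],1))
    s=q[(np.abs(q[:,1])<15)&(q[:,2]>36)]
    print('strap x',np.histogram(s[:,0],bins=np.arange(20,100,4)),np.median(s[:,2]))
    s=q[(q[:,2]>33)|(np.abs(q[:,2])<3)]; print('min x',np.sort(s[:,0])[:8])
    # 2d histogram y vs z
    print(np.histogram2d(q[:,2],q[:,1],bins=[np.arange(-5,52,5),np.arange(-36,37,3)])[0].astype(int)[::-1])
E
python3 tr3.py
```

```text
top 1428
18 32 walltop z 39.90143528520438 L 21 [-21.4481 -18.8803 -15.9569] R 18 [26.9168 28.8199 32.2116]
44 72 walltop z 40.777593911093945 L 40 [-21.923  -19.9371 -15.5689] R 36 [26.2248 28.7251 32.5588]
84 98 walltop z 40.974133685079444 L 20 [-22.4497 -20.3925 -16.8157] R 17 [20.2794 28.0958 31.2438]
floor 275 1.1533636404405434 [-0.0102  1.6185]
strap x (array([ 0,  0,  0, 28, 21, 15,  0,  0,  0,  0,  0,  0,  1, 24, 22, 15,  1,  0,  0]), array([20, 24, 28, 32, 36, 40, 44, 48, 52, 56, 60, 64, 68, 72, 76, 80, 84, 88, 92, 96])) 47.09400886487385
min x [-2.3784 -2.2718 -2.148  -1.396  -1.2945 -1.217  -1.0935 -0.863 ]
[[ 0  0  0  1  1 13  9 10 13  9 11 11 11  9 10 10 12  7  9  8 10  7  7  0]
 [ 0  0  0  2 19 46 34  0  1  1  1  1  2  2  3  4  2  3  4  4 11 21 22  3]
 [ 0  0  0  1 22  4  2  1  0  0  0  0  0  0  0  0  0  0  0  0 14 23 22  5]
 [ 0  0  1  0 15  0  0  3  5  6  5  4  6  5  3  5  2  3  2  1 20  5  4  1]
 [ 0  0  1  2 25  2  0  1  1  3  1  5  2  5  5  5  4  3  4  9 20  5  4  3]
 [ 0  0  1  0 19  0  0  0  0  1  2  2  2  0  0  2  1  1  0  1 16  2  3  1]
 [ 2  1  7  3 18  0  0
[... 1039 characters left out ...]
 0  4  2  6  4  2  0  0]
 [ 0  1  0  9 21 14  5  0  0  0  0  1  0  1  0  1  0  2  0  4 11 13  6  2]
 [ 0  1  1  9 17  7  0  1  1  0  1  0  0  0  0  0  0  0  1  5 18  6  5  1]
 [ 0  0  1 16 21  5  0  0  0  1  2  2  2  1  2  3  2  1  1  8 16  0  4  0]
 [ 0  1  2 19 14  3  0  0  0  0  1  1  0  0  2  0  0  1  3  6  7  6  5  1]
 [ 0  0  5 15 10  2  0  0  0  0  1  0  0  0  1  0  0  0  2  3 13  5  2  1]
 [ 2  1  5 11 15  3  0  0  0  0  1  0  0  0  0  0  0  0  0 10  8  5  2  1]
 [ 0  1  8 14 12  3  0  0  0  0  0  0  0  0  0  0  1  0  1  2 13  3  1  0]
 [ 0  1  2 16  9  0  0  0  0  0  0  0  0  0  0  0  0  0  1 10 10  2  2  2]
 [ 0  0  3 10 12  1  0  0  0  0  0  0  0  0  0  0  0  0  3  6  8  3  2  0]]
```

```bash
cat > plan.py <<'E'
from h import *
import sys,json
def Rq(q): return R.from_quat([q[1],q[2],q[3],q[0]])
def down(yaw_y,pitchaxis=None):
    # tool z down, tool y at azimuth yaw_y deg
    a=np.radians(yaw_y);y=np.array([np.cos(a),np.sin(a),0]);z=np.array([0,0,-1.]);x=np.cross(y,z)
    return R.from_matrix(np.c_[x,y,z])
def plan(tp,tR,claw,mm=40,deg=10,maxrows=8,nd=0):
    o=get_obs();p=o['eef_pos'].copy();r=Rq(o['tool_rot'])
    tot=(r.inv()*tR).magnitude()*180/np.pi;d=np.linalg.norm(tp-p)*1e3
    n=max(1,int(np.ceil(max(d/mm,tot/deg))))
    print('dist %.1f mm turn %.1f deg rows %d'%(d,tot,n))
    rows=[]
    for i in range(min(n,maxrows)):
        k=n-i
        s=np.round(r.inv().apply((tp-p))*1e3/k,nd);rv=np.round((r.inv()*tR).as_rotvec()*180/np.pi/k,1)
        rows.append([s.tolist(),rv.tolist(),claw])
        p=p+r.apply(s/1e3);r=r*R.from_rotvec(rv,degrees=True)
    print(json.dumps(rows).replace('.0,',',').replace('.0]',']'))
def st():
    o=get_obs();r=Rq(o['tool_rot']).as_matrix()
    print('t %.2f'%o['t'],'p',np.round(o['eef_pos'],4),'z',np.round(r[:,2],3),'y az %.2f'%np.degrees(np.arctan2(r[1,1],r[0,1])),'F',np.round(o['contact_force'],1),'op %.1f'%(o['opening']*1e3),'q',np.round(o['joints'],2))
E
python3 - <<'E'
from plan import *
plan(np.array([.5,.2,.22]),down(-10),70,mm=50)
E
```

```text
dist 474.9 mm turn 77.7 deg rows 10
[[[-39, -28, 0], [0, -0, 7.8], 70], [[-42, -22, 0], [0, -0, 7.8], 70], [[-45, -16, 0], [0, -0, 7.8], 70], [[-46, -10, 0], [0, -0, 7.8], 70], [[-47, -3, 0], [0, -0, 7.8], 70], [[-47, 3, 0], [0, -0, 7.7], 70], [[-47, 9, 0], [0, -0, 7.8], 70], [[-45, 15, 0], [0, -0, 7.7], 70]]
```

```bash
python3 -m inch '[[[-39,-28,0],[0,0,7.8],70],[[-42,-22,0],[0,0,7.8],70],[[-45,-16,0],[0,0,7.8],70],[[-46,-10,0],[0,0,7.8],70],[[-47,-3,0],[0,0,7.8],70],[[-47,3,0],[0,0,7.8],70],[[-47,9,0],[0,0,7.8],70],[[-45,15,0],[0,0,7.8],70]]'; python3 - <<'E'
from plan import *
st()
plan(np.array([.5,-.2345,.2]),down(-88.5),60,mm=50)
E
```

```text
t: 3.1
eef_pos: [0.4474, 0.2723, 0.221]
tool_rot: [-0.001, 0.683, 0.73, 0.002]
contact_force: [0.1, -0.1, -0.0]
opening: 0.0701
t 3.10 p [0.4474 0.2723 0.221 ] z [ 0.     0.004 -1.   ] y az 3.82 F [ 0.1 -0.1 -0. ] op 70.1 q [-0.84  0.05  0.26  1.77 -0.02  1.32 -0.52]
dist 510.0 mm turn 92.3 deg rows 11
[[[-46, 2, 2], [-0, -0, 8.4], 60], [[-46, 8, 2], [-0, -0, 8.4], 60], [[-44, 15, 2], [-0, -0, 8.4], 60], [[-41, 21, 2], [-0, -0, 8.4], 60], [[-38, 27, 2], [-0, -0, 8.4], 60], [[-33, 32, 1], [-0, -0, 8.4], 60], [[-28, 37, 2], [-0, -0, 8.4], 60], [[-22, 41, 1], [-0.1, -0, 8.4], 60]]
```

```bash
python3 -m inch '[[[-46,2,2],[0,0,8.4],60],[[-46,8,2],[0,0,8.4],60],[[-44,15,2],[0,0,8.4],60],[[-41,21,2],[0,0,8.4],60],[[-38,27,2],[0,0,8.4],60],[[-33,32,1],[0,0,8.4],60],[[-28,37,2],[0,0,8.4],60],[[-22,41,1],[0,0,8.4],60]]'; python3 - <<'E'
from plan import *
st()
plan(np.array([.514,-.2345,.15]),down(-88.5),52,mm=50)
E
```

```text
t: 4.1
eef_pos: [0.4814, -0.1094, 0.207]
tool_rot: [-0.003, 0.978, 0.21, 0.005]
contact_force: [0.7, 0.0, -0.4]
opening: 0.0597
t 4.10 p [ 0.4814 -0.1094  0.207 ] z [ 0.008  0.008 -1.   ] y az -65.72 F [ 0.7  0.  -0.4] op 59.7 q [-0.46 -0.03  0.63  1.87  0.01  1.29 -0.98]
dist 141.2 mm turn 22.8 deg rows 3
[[[-7, 43, 19], [-0.1, -0.2, 7.6], 52], [[-2, 43, 19], [-0.1, -0.2, 7.6], 52], [[4, 43, 18], [-0.1, -0.1, 7.6], 52]]
```

```bash
python3 -m inch '[[[-7,43,19],[-0.1,-0.2,7.6],52],[[-2,43,19],[-0.1,-0.2,7.6],52],[[4,43,18],[-0.1,-0.1,7.6],52],[[0,0,0],[0,0,0],52]]'; python3 - <<'E'
from plan import *
st()
plan(np.array([.514,-.2345,.10]),down(-88.5),52,mm=30)
E
```

```text
t: 4.6
eef_pos: [0.5143, -0.2431, 0.1505]
tool_rot: [0.0, 1.0, 0.003, 0.002]
contact_force: [-0.5, -0.5, -0.1]
opening: 0.052
t 4.60 p [ 0.5143 -0.2431  0.1505] z [ 0.005 -0.001 -1.   ] y az -89.63 F [-0.5 -0.5 -0.1] op 52.0 q [-0.28  0.24  0.78  1.78 -0.18  1.2  -1.02]
dist 51.3 mm turn 1.2 deg rows 2
[[[-0, -4, 25], [0, -0.1, -0.6], 52], [[-0, -5, 26], [0.1, -0.2, -0.5], 52]]
```

```bash
python3 -m inch '[[[0,-4,25],[0,-0.1,-0.6],52],[[0,-5,26],[0.1,-0.2,-0.5],52],[[0,0,0],[0,0,0],52]]'; python3 - <<'E'
from plan import *
st()
plan(np.array([.514,-.2345,.041]),down(-88.5),52,mm=20)
c=capture('top');cv2.imwrite('pics/g1.png',cv2.resize(c['pixels'][140:240,380:510],None,fx=5,fy=5,interpolation=cv2.INTER_CUBIC))
c=capture('scene');cv2.imwrite('pics/g2.png',cv2.resize(c['pixels'][200:330,190:340],None,fx=4,fy=4,interpolation=cv2.INTER_CUBIC))
w=cloud(c);m=trace(c,'cartridge');print(m[0]['score'],m[0]['pixels'].sum()) if m else None
p=w[m[0]['pixels']];q=p[(p[:,2]>.036)&(p[:,2]<.05)];print(cv2.minAreaRect(q[:,:2].astype(np.float32)))
E
```

```text
t: 4.97
eef_pos: [0.5156, -0.2314, 0.0998]
tool_rot: [-0.001, 1.0, 0.015, 0.001]
contact_force: [-0.3, 1.5, 0.5]
opening: 0.0518
t 4.97 p [ 0.5156 -0.2314  0.0998] z [ 0.001  0.003 -1.   ] y az -88.23 F [-0.3  1.5  0.5] op 51.8 q [-0.27  0.29  0.75  1.83 -0.22  1.11 -0.98]
dist 58.9 mm turn 0.3 deg rows 3
[[[-1, 1, 20], [-0.1, -0, 0.1], 52], [[-0, 1, 19], [-0, -0, 0.1], 52], [[-1, 1, 20], [-0.1, -0.1, 0.1], 52]]
0.57 164
((0.49273473024368286, -0.238284632563591), (0.05864116549491882, 0.03683451935648918), 5.608963489532471)
```

View pics/g1.png

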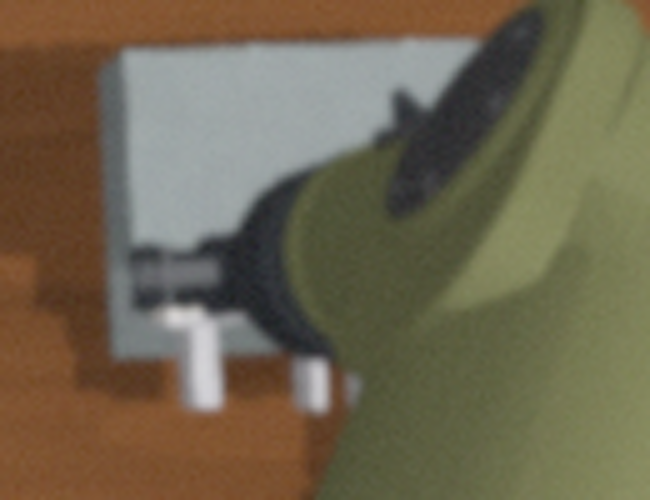

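View pics/g2.png

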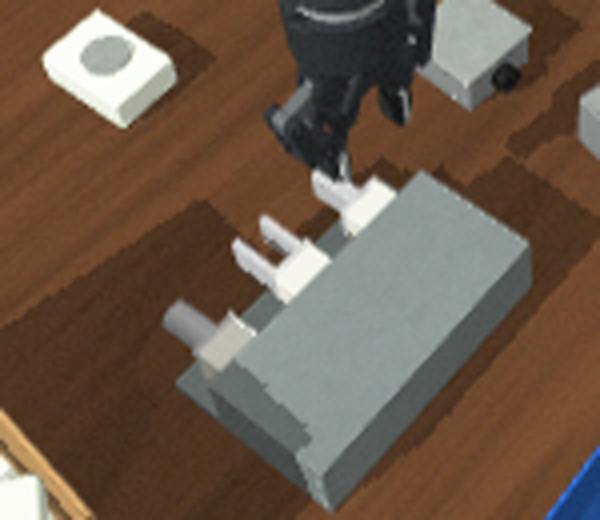

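```bash
python3 -m inch '[[[-1,2,19],[0,0,0],54],[[-1,2,19],[0,0,0],54],[[0,1,15],[0,0,0],54],[[0,0,0],[0,0,0],54]]'; python3 - <<'E'
from plan import *
st()
plan(np.array([.514,-.236,.040]),down(-88.5),54,mm=20)
E
```

```text
t: 5.62
eef_pos: [0.5164, -0.239, 0.047]
tool_rot: [-0.0, 1.0, 0.015, 0.004]
contact_force: [-0.8, 0.5, 0.8]
opening: 0.0538
t 5.62 p [ 0.5164 -0.239   0.047 ] z [ 0.008  0.001 -1.   ] y az -88.32 F [-0.8  0.5  0.8] op 53.8 q [-0.23  0.36  0.73  1.88 -0.29  1.   -0.92]
dist 8.0 mm turn 0.5 deg rows 1
[[[-2, -3, 7], [-0, -0.5, 0.2], 54]]
```

```bash
python3 -m inch '[[[-2,-2,6],[0,-0.4,0.1],54],[[0,0,0],[0,0,0],54],[[0,0,0],[0,0,0],30],[[0,0,0],[0,0,0],30],[[0,0,0],[0,0,0],30],[[0,0,0],[0,0,0],30]]'; python3 - <<'E'
from plan import *
st()
E
```

```text
t: 6.38
eef_pos: [0.5154, -0.2374, 0.0418]
tool_rot: [0.0, 1.0, 0.014, 0.002]
contact_force: [0.2, -0.1, -0.4]
opening: 0.0303
t 6.38 p [ 0.5154 -0.2374  0.0418] z [ 0.003 -0.    -1.   ] y az -88.43 F [ 0.2 -0.1 -0.4] op 30.3 q [-0.23  0.37  0.73  1.88 -0.29  1.   -0.92]
```

```bash
python3 - <<'E'
from plan import *
c=capture('top');cv2.imwrite('pics/g3.png',cv2.resize(c['pixels'][140:240,380:510],None,fx=5,fy=5,interpolation=cv2.INTER_CUBIC))
c=capture('scene');cv2.imwrite('pics/g4.png',cv2.resize(c['pixels'][200:330,190:340],None,fx=4,fy=4,interpolation=cv2.INTER_CUBIC))
E
```

```text
(no output)
```

View pics/g3.png

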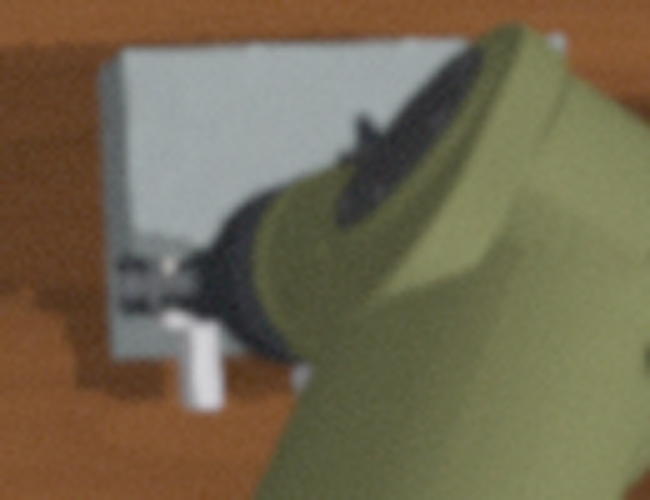

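View pics/g4.png

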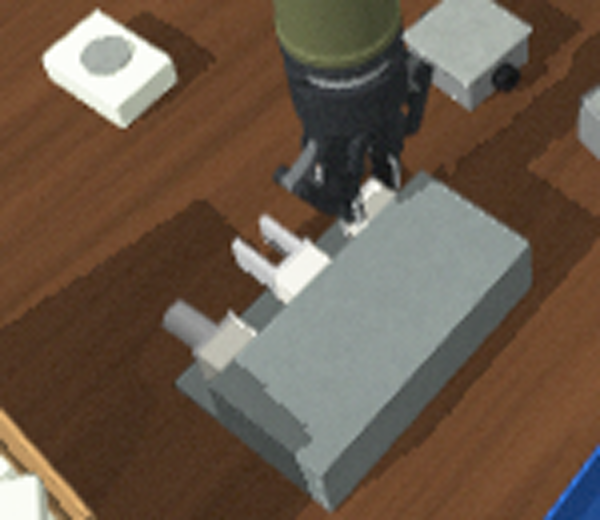

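```bash
python3 -m inch '[[[0,0,0],[0,0,0],20],[[0,0,0],[0,0,0],20],[[0,0,0],[0,0,0],20]]'; python3 - <<'E'
from plan import *
st()
E
```

```text
t: 6.85
eef_pos: [0.5153, -0.2374, 0.0418]
tool_rot: [0.0, 1.0, 0.014, 0.002]
contact_force: [-0.1, -0.1, 0.9]
opening: 0.02
t 6.85 p [ 0.5153 -0.2374  0.0418] z [ 0.003 -0.    -1.   ] y az -88.43 F [-0.1 -0.1  0.9] op 20.0 q [-0.23  0.37  0.73  1.88 -0.29  1.   -0.92]
```

```bash
python3 - <<'E'
from plan import *
np.set_printoptions(precision=3,suppress=True,linewidth=170)
for n in ['scene','top']:
    c=capture(n);print(n,'TCP',w2px(c,[.5153,-.2374,.0418]),'tip',w2px(c,[.5153,-.2374,.017]),'body front top',w2px(c,[.503,-.2357,.044]))
    u,v=w2px(c,[.5153,-.2374,.03]).astype(int)
    im=c['pixels'][v-35:v+25,u-40:u+40]
    cv2.imwrite(f'pics/h_{n}.png',cv2.resize(im,None,fx=9,fy=9,interpolation=cv2.INTER_CUBIC));print(u-40,v-35)
    w=cloud(c)
    k=(w[...,2]>.012)&(w[...,2]<.09)&(w[...,0]>.44)&(w[...,0]<.56)&(w[...,1]>-.30)&(w[...,1]<-.17)
    vs,us=np.where(k)
    if n=='scene':
        for v in range(vs.min(),vs.max()+1,2):
            uu=us[vs==v]
            print(v,[(int(a),*(w[v,a]*1e3).astype(int)) for a in uu[::4]])
E
```

```text
scene TCP [282.384 251.271] tip [283.157 255.898] body front top [279.584 248.17 ]
242 218
239 [(282, np.int64(510), np.int64(-228), np.int64(89))]
241 [(270, np.int64(459), np.int64(-231), np.int64(35)), (285, np.int64(521), np.int64(-227), np.int64(88))]
243 [(270, np.int64(467), np.int64(-238), np.int64(40)), (285, np.int64(520), np.int64(-227), np.int64(77)), (294, np.int64(530), np.int64(-203), np.int64(59))]
245 [(282, np.int64(506), np.int64(-227), np.int64(54)), (286, np.int64(523), np.int64(-227), np.int64(70)), (293, np.int64(532), np.int64(-209), np.int64(57)), (297, np.int64(541), np.int64(-202), np.int64(57))]
247 [(281, np.int64(525), np.int64(-248), np.int64(87)), (285, np.int64(518), np.int64(-228), np.int64(56)), (290, np.int64(532), np.int64(-221), np.int64(61)), (294, np.int64(539), np.int64(-212), np.int64(57)), (298, np.int64(548), np.int64(-206), np.int64(59))]
249 [(277, np.int64(522), np.int64(-260), np.int64(87)), (283, np.int64(510), np.int64(-230), np.int64(40)), (287, np.int64(519), np.int64(-222), np.int64(39)), (291, np.int64(536), np.int64(-222), np.int
[... 2364 characters left out ...]
64(-299), np.int64(43)), (270, np.int64(519), np.int64(-291), np.int64(42)), (274, np.int64(534), np.int64(-289), np.int64(55)), (278, np.int64(544), np.int64(-283), np.int64(58)), (282, np.int64(553), np.int64(-277), np.int64(59))]
267 [(268, np.int64(519), np.int64(-299), np.int64(42)), (273, np.int64(539), np.int64(-297), np.int64(59)), (277, np.int64(546), np.int64(-289), np.int64(57)), (281, np.int64(555), np.int64(-283), np.int64(58))]
269 [(274, np.int64(545), np.int64(-299), np.int64(59)), (278, np.int64(553), np.int64(-293), np.int64(59))]
271 [(278, np.int64(559), np.int64(-298), np.int64(61))]
top TCP [420.792 198.182] tip [418.214 198.717] body front top [420.435 203.254]
379 163
```

View pics/h_scene.png

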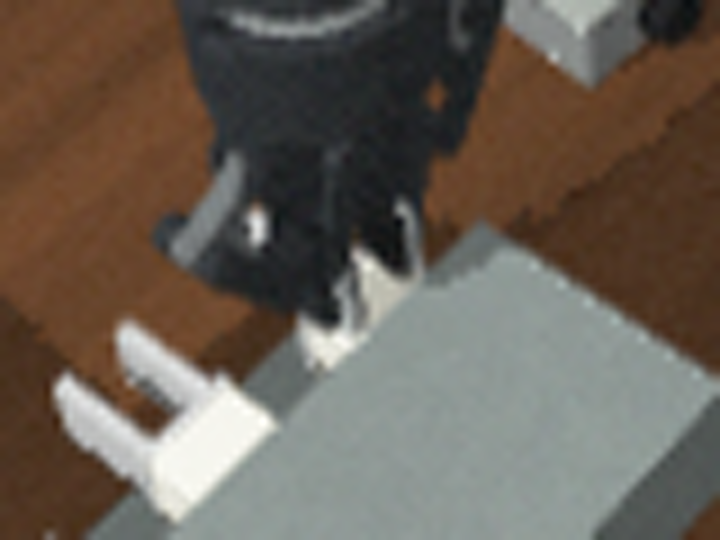

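```bash
python3 - <<'E'
from plan import *
np.set_printoptions(precision=3,suppress=True,linewidth=170)
for n in ['scene','top']:
    c=capture(n);w=cloud(c);g=c['pixels'].astype(int).sum(-1)/3
    k=(w[...,2]>.012)&(w[...,2]<.13)&(w[...,0]>.47)&(w[...,0]<.57)&(w[...,1]>-.30)&(w[...,1]<-.17)&(g<75)
    p=w[k]*1e3
    for lo in range(10,130,8):
        s=p[(p[:,2]>=lo)&(p[:,2]<lo+8)]
        if len(s): print(n,lo,len(s),'x',np.percentile(s[:,0],[5,50,95]),'y',np.percentile(s[:,1],[5,50,95]))
E
```

```text
scene 50 3 x [503.544 508.078 517.665] y [-229.151 -228.351 -228.177]
scene 58 11 x [509.909 518.906 524.382] y [-255.894 -228.581 -226.596]
scene 66 13 x [508.275 520.094 523.042] y [-262.433 -228.891 -222.794]
scene 74 14 x [512.876 521.563 524.106] y [-261.76  -229.019 -224.068]
scene 82 12 x [509.991 517.041 525.374] y [-243.5   -227.7   -226.279]
scene 90 22 x [510.655 525.266 528.032] y [-263.894 -226.746 -209.872]
scene 98 55 x [510.246 523.441 527.94 ] y [-274.841 -257.805 -198.82 ]
scene 106 36 x [509.113 524.666 528.125] y [-281.723 -260.673 -196.103]
scene 114 41 x [519.22  526.588 532.921] y [-285.854 -250.996 -192.989]
scene 122 47 x [519.896 528.001 533.041] y [-290.775 -230.937 -183.979]
top 98 2 x [508.181 508.251 508.321] y [-211.354 -209.921 -208.489]
top 106 6 x [506.055 509.054 510.216] y [-213.119 -204.481 -202.303]
top 114 1 x [505.253 505.253 505.253] y [-216.215 -216.215 -216.215]
top 122 3 x [502.552 502.722 504.687] y [-217.544 -216.528 -216.5  ]
```

```bash
python3 - <<'E'
from plan import *
c=capture('scene');w=cloud(c);g=c['pixels'].astype(int).sum(-1)//3
for v in range(236,262):
    print(v,' '.join('%3d:%2d'%(g[v,u],w[v,u,2]*1e3) for u in range(268,296)))
E
```

```text
236 111:162  70:169  50:167  42:168  34:165  38:159  34:159  37:156  36:151  43:153  54:153  51:157  38:151  38:149  39:148  34:99  36:115  27:116  29:118  31:121  32:115  46:91  68: 0  71: 0  72:-2  71: 0  71:-3  73:-2Traceback (most recent call last):
  File "<stdin>", line 4, in <module>
  File "<stdin>", line 4, in <genexpr>
ValueError: cannot convert float NaN to integer
```

```bash
python3 - <<'E'
from plan import *
c=capture('scene');w=np.nan_to_num(cloud(c),nan=.999);g=c['pixels'].astype(int).sum(-1)//3
print('bright:y,z')
for v in range(240,262):
    print(v,' '.join('%3d:%3d,%2d'%(g[v,u],w[v,u,1]*-1e3,w[v,u,2]*1e3) for u in range(272,292)))
E
```

```text
bright:y,z
240  34:274,151  32:270,146  34:266,142  32:264,140  35:260,134  46:259,135  50:258,138  33:255,135  42:251,128  34:249,129  21:228,84  36:228,88  27:226,87  37:225,90  93:226,95  60:224,94  35:220,90  75:176,-3  75:176, 0  76:174, 0
241  29:262,118  29:260,117  29:259,119  35:263,131  36:260,128  50:255,121  56:258,132  35:256,131  35:253,129  36:250,124  30:227,77  24:227,80  27:228,87  34:227,87 135:225,87 114:223,86  38:217,76  70:181, 0  74:178,-2  65:176,-1
242  31:260,107  35:258,107  32:260,116  33:260,119  40:259,121  42:257,121  54:257,126  36:257,128  37:253,122  42:249,118  27:229,74  29:228,78  26:228,80  23:229,86  33:227,86 120:224,82  60:215,67  50:183, 0  70:180,-3  51:178,-2
243  34:262,107  43:258,102  34:255,99  36:261,115  32:260,118  36:260,121  46:260,125  35:257,123  36:254,119  45:251,116  23:228,67  28:229,73  27:228,75  18:228,79  29:226,78 117:224,78  78:216,64  47:185,-1  51:184, 0  47:181,-3
244  31:263,105  39:261,102  42:259,103  38:257,101  36:260,114  36:260,117  33:261,122  32:259,122  36:252,108  41:228,56  32:227,60  24:227,64  27:229,7
[... 3229 characters left out ...]
249,60 150:246,56 151:245,59
259 101:261, 6 101:260, 8 103:256, 4 104:255, 5 104:253, 4 129:254,13 135:253,15 148:267,57 151:267,59 150:265,59 148:264,61 149:261,59 149:259,58 147:259,61 147:255,56 149:254,57 149:253,59 149:250,56 151:248,56 147:248,60
260 104:263, 5 105:261, 4 103:260, 6 104:259,10 108:257, 8 131:255, 8 147:272,58 150:270,57 148:268,58 147:266,57 146:266,61 149:265,61 148:261,56 149:260,58 149:257,54 147:256,57 148:254,57 147:253,58 149:251,57 148:249,58
261 100:265, 4 102:263, 5 103:262, 5 106:260, 6 128:259, 9 150:275,55 147:275,59 147:272,58 149:271,58 149:270,61 147:266,56 146:265,57 147:264,59 148:262,57 151:261,59 147:259,59 147:258,60 147:256,60 147:254,58 148:251,56
```

```bash
python3 -m inch '[[[0,0,-30],[0,0,0],20],[[0,0,-30],[0,0,0],20],[[0,0,0],[0,0,0],20]]'; python3 - <<'E'
from plan import *
st()
np.set_printoptions(precision=1,suppress=True,linewidth=170)
c=capture('scene');w=cloud(c);g=c['pixels'].astype(int).sum(-1)//3
k=(w[...,2]>.068)&(w[...,2]<.25)&(w[...,0]>.45)&(w[...,0]<.6)&(w[...,1]>-.32)&(w[...,1]<-.15)
p=w[k]*1e3
for lo in range(60,200,8):
    s=p[(p[:,2]>=lo)&(p[:,2]<lo+8)]
    if len(s): print(lo,len(s),'x',np.percentile(s[:,0],[5,50,95]),'y',np.percentile(s[:,1],[5,50,95]))
cv2.imwrite('pics/k.png',cv2.resize(c['pixels'][190:270,235:325],None,fx=8,fy=7,interpolation=cv2.INTER_CUBIC))
E
```

```text
t: 7.52
eef_pos: [0.5147, -0.2373, 0.1028]
tool_rot: [0.0, 1.0, 0.014, 0.001]
contact_force: [0.1, 0.1, -0.2]
opening: 0.02
t 7.53 p [ 0.5147 -0.2373  0.1028] z [ 0.002 -0.    -1.   ] y az -88.44 F [ 0.1  0.1 -0.2] op 20.0 q [-0.27  0.29  0.76  1.83 -0.22  1.11 -0.97]
108 9 x [504.7 521.6 524.9] y [-255.2 -228.6 -224.9]
116 21 x [507.  521.1 525.6] y [-260.9 -228.3 -226.3]
124 30 x [509.8 522.1 525.9] y [-261.7 -228.7 -221. ]
132 21 x [510.4 521.4 526.4] y [-262.2 -253.4 -217.3]
140 18 x [512.8 521.8 526.2] y [-261.4 -228.7 -224.8]
148 21 x [511.  524.  526.8] y [-261.6 -226.8 -219.8]
156 55 x [510.1 524.2 527.4] y [-273.7 -254.4 -203.4]
164 52 x [509.2 523.4 528.2] y [-275.3 -257.2 -197.1]
172 44 x [508.3 525.8 530.7] y [-284.4 -256.7 -193. ]
180 50 x [516.  526.7 531.9] y [-288.5 -238.6 -187.5]
188 51 x [522.6 527.1 532.4] y [-290.7 -235.  -185.4]
196 61 x [517.6 526.1 532. ] y [-299.  -247.1 -184.3]
```

View pics/k.png

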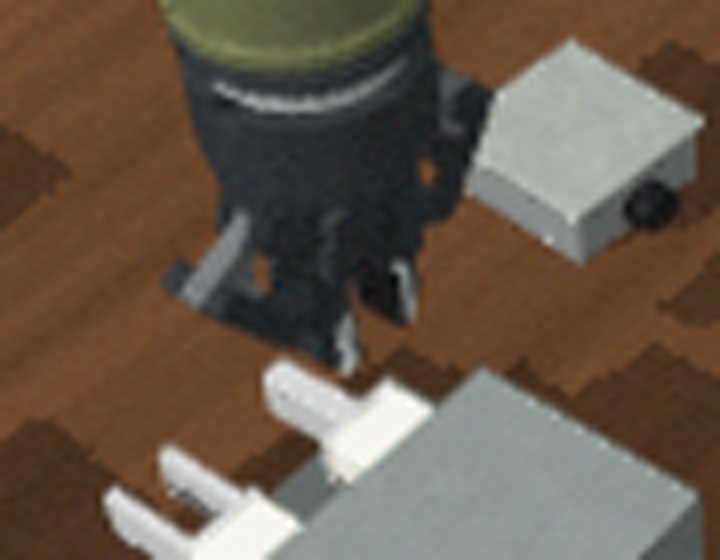

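```bash
python3 -m inch '[[[0,0,27],[0,0,0],20],[[0,0,24],[0,0,0],20],[[0,0,5],[0,0,0],20],[[0,0,4],[0,0,0],20]]'; for i in 1 2 3; do python3 -c "
from plan import *
st()"; python3 -m inch '[[[0,0,2],[0,0,0],20]]'|egrep 'eef_pos|force'; done
```

```text
t: 8.07
eef_pos: [0.5121, -0.2357, 0.0372]
tool_rot: [-0.001, 1.0, 0.014, -0.002]
contact_force: [-0.4, -0.5, 0.1]
opening: 0.0198
t 8.07 p [ 0.5121 -0.2357  0.0372] z [-0.004  0.002 -1.   ] y az -88.42 F [-0.4 -0.5  0.1] op 19.8 q [-0.23  0.37  0.73  1.88 -0.29  1.   -0.92]
eef_pos: [0.5121, -0.2357, 0.0352]
contact_force: [0.7, 0.5, -0.3]
t 8.20 p [ 0.5121 -0.2357  0.0352] z [-0.004  0.002 -1.   ] y az -88.42 F [ 0.7  0.5 -0.3] op 20.1 q [-0.23  0.38  0.73  1.89 -0.3   0.99 -0.92]
eef_pos: [0.5124, -0.2359, 0.0343]
contact_force: [-5.1, 2.1, 14.8]
t 8.32 p [ 0.5124 -0.2359  0.0343] z [-0.004  0.002 -1.   ] y az -88.42 F [-5.1  2.1 14.8] op 20.1 q [-0.23  0.38  0.73  1.89 -0.3   0.99 -0.92]
eef_pos: [0.5124, -0.2359, 0.0343]
contact_force: [-7.0, 2.5, 17.7]
```

```bash
python3 -m inch '[[[0,0,-15],[0,0,0],20],[[1,0,-20],[0,0,0],54],[[1,0,-5],[0,0,0],54],[[0,0,0],[0,0,0],54],[[0,0,0],[0,0,0],54]]'; python3 -c "
from plan import *
st()
plan(np.array([.514,-.236,.006]),down(-88.5),54,mm=15)
c=capture('scene');cv2.imwrite('pics/k2.png',cv2.resize(c['pixels'][190:270,235:325],None,fx=8,fy=7,interpolation=cv2.INTER_CUBIC))
"
```

```text
t: 9.07
eef_pos: [0.5161, -0.2366, 0.078]
tool_rot: [-0.001, 1.0, 0.014, 0.0]
contact_force: [-0.0, -0.3, -0.2]
opening: 0.0542
t 9.07 p [ 0.5161 -0.2366  0.078 ] z [ 0.001  0.003 -1.   ] y az -88.43 F [-0.  -0.3 -0.2] op 54.2 q [-0.26  0.32  0.75  1.85 -0.25  1.07 -0.95]
dist 72.0 mm turn 0.2 deg rows 5
[[[-0, -0, 14], [-0, -0, 0], 54], [[-1, -0, 15], [-0, -0, 0], 54], [[-0, -0, 14], [-0.1, -0, 0], 54], [[-1, -0, 15], [-0, -0, 0], 54], [[-0, -0, 14], [-0.1, -0, 0.1], 54]]
```

View pics/k2.png

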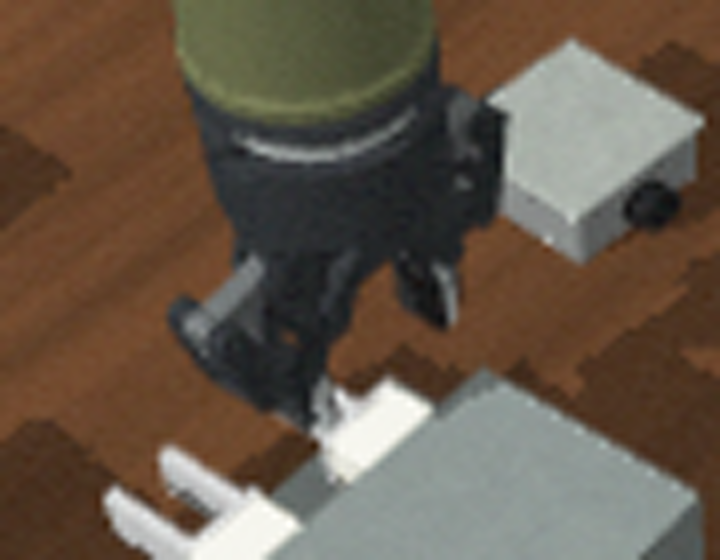

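```bash
python3 -m inch '[[[0,0,14],[0,0,0],54],[[-1,0,15],[0,0,0],54],[[0,0,10],[0,0,0],54]]'; python3 -c "
from plan import *
st()"; python3 -m inch '[[[-1,0,8],[0,0,0],54],[[0,0,8],[0,0,0],54]]'; python3 -c "
from plan import *
st()
plan(np.array([.514,-.236,.006]),down(-88.5),54,mm=15)"
```

```text
t: 9.5
eef_pos: [0.5142, -0.2361, 0.0352]
tool_rot: [-0.002, 1.0, 0.014, -0.001]
contact_force: [0.7, -0.7, -0.5]
opening: 0.0539
t 9.50 p [ 0.5142 -0.2361  0.0352] z [-0.001  0.003 -1.   ] y az -88.43 F [ 0.7 -0.7 -0.5] op 53.9 q [-0.23  0.38  0.73  1.88 -0.3   0.99 -0.91]
t: 9.75
eef_pos: [0.5123, -0.236, 0.0171]
tool_rot: [-0.002, 1.0, 0.014, -0.002]
contact_force: [1.4, 1.4, -0.3]
opening: 0.0541
t 9.75 p [ 0.5123 -0.236   0.0171] z [-0.003  0.003 -1.   ] y az -88.44 F [ 1.4  1.4 -0.3] op 54.1 q [-0.22  0.4   0.72  1.9  -0.32  0.96 -0.9 ]
dist 11.2 mm turn 0.3 deg rows 1
[[[2, 0, 11], [-0.2, 0.2, 0.1], 54]]
```

```bash
python3 -m inch '[[[1,0,8],[0,0,0],54],[[0,0,0],[0,0,0],54],[[0,0,0],[0,0,0],28],[[0,0,0],[0,0,0],28],[[0,0,0],[0,0,0],28],[[0,0,0],[0,0,0],28]]'; python3 -c "
from plan import *
st()"
```

```text
t: 10.5
eef_pos: [0.5135, -0.2359, 0.0085]
tool_rot: [-0.002, 1.0, 0.014, -0.001]
contact_force: [0.5, -0.6, -2.0]
opening: 0.035
t 10.50 p [ 0.5135 -0.2359  0.0085] z [-0.003  0.003 -1.   ] y az -88.44 F [ 0.5 -0.6 -2. ] op 35.0 q [-0.21  0.42  0.71  1.9  -0.33  0.95 -0.89]
```

```bash
python3 -m inch '[[[0,0,-2],[0,0,0],28],[[-12,0,0],[0,0,0],28],[[-20,0,0],[0,0,0],28],[[-20,0,0],[0,0,0],28],[[-20,0,0],[0,0,0],28],[[-20,0,0],[0,0,0],28]]'; python3 -c "
from plan import *
st()
c=capture('scene');cv2.imwrite('pics/k3.png',cv2.resize(c['pixels'][170:300,185:325],None,fx=5,fy=4.5,interpolation=cv2.INTER_CUBIC))
"
```

```text
t: 11.25
eef_pos: [0.415, -0.238, 0.0099]
tool_rot: [-0.002, 1.0, 0.014, -0.003]
contact_force: [-0.9, -0.2, -2.2]
opening: 0.0349
t 11.25 p [ 0.415  -0.238   0.0099] z [-0.007  0.005 -1.   ] y az -88.42 F [-0.9 -0.2 -2.2] op 34.9 q [-0.25  0.24  0.78  2.1  -0.21  0.89 -0.89]
```

View pics/k3.png

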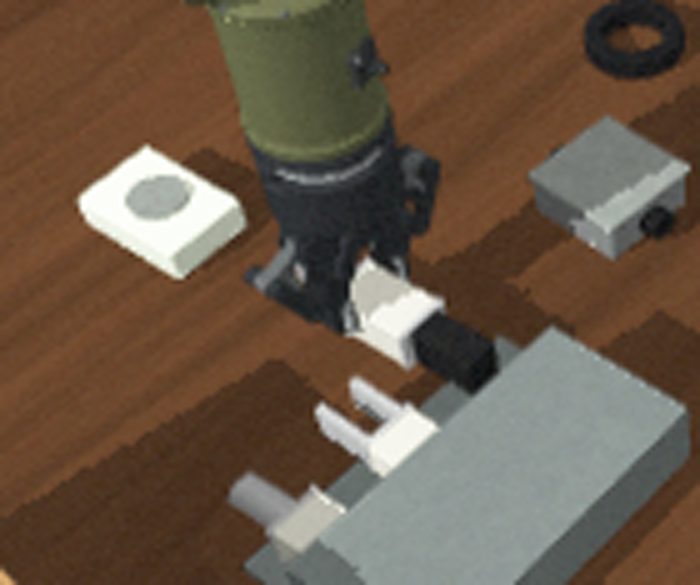

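```bash
python3 -m inch '[[[0,0,-10],[0,0,0],28],[[0,0,-30],[0,0,0],28],[[0,0,-40],[0,0,0],28],[[0,0,-40],[0,0,0],28],[[0,0,-30],[0,0,0],28]]'; python3 -c "
from plan import *
st()
plan(np.array([.52,.0,.17]),down(0),28,mm=40,deg=9)"
```

```text
t: 11.92
eef_pos: [0.4114, -0.2389, 0.1642]
tool_rot: [-0.004, 1.0, 0.012, -0.006]
contact_force: [1.0, 1.1, -2.2]
opening: 0.0352
t 11.93 p [ 0.4114 -0.2389  0.1642] z [-0.012  0.007 -1.   ] y az -88.68 F [ 1.   1.1 -2.2] op 35.2 q [-0.35 -0.03  0.81  1.96  0.02  1.22 -1.09]
dist 262.4 mm turn 88.7 deg rows 10
[[[11, -24, -1], [-0.1, 0, -8.9], 28], [[15, -22, -1], [-0.1, 0, -8.9], 28], [[18, -19, -1], [-0.1, 0, -8.9], 28], [[21, -16, -0], [-0.1, 0, -8.9], 28], [[23, -12, -1], [-0.1, 0, -8.8], 28], [[25, -9, -1], [-0.1, 0, -8.9], 28], [[26, -5, -0], [-0.1, 0.1, -8.8], 28], [[26, -1, -0], [-0.1, 0, -8.9], 28]]
```

```bash
python3 -m inch '[[[11,-24,-1],[-0.1,0,-8.9],28],[[15,-22,-1],[-0.1,0,-8.9],28],[[18,-19,-1],[-0.1,0,-8.9],28],[[21,-16,0],[-0.1,0,-8.9],28],[[23,-12,-1],[-0.1,0,-8.9],28],[[25,-9,-1],[-0.1,0,-8.9],28],[[26,-5,0],[-0.1,0,-8.9],28],[[26,-1,0],[-0.1,0,-8.9],28]]'; python3 -c "
from plan import *
st()
plan(np.array([.522,.12,.17]),down(70),28,mm=40,deg=9.5)"
```

```text
t: 12.92
eef_pos: [0.5032, -0.0445, 0.18]
tool_rot: [0.006, 0.796, 0.605, 0.004]
contact_force: [0.5, 0.1, -2.5]
opening: 0.0352
t 12.93 p [ 0.5032 -0.0445  0.18  ] z [ 0.013 -0.006 -1.   ] y az -15.57 F [ 0.5  0.1 -2.5] op 35.2 q [-0.58  0.01  0.62  1.89 -0.    1.22 -0.23]
dist 165.9 mm turn 85.6 deg rows 10
[[[16, -3, 1], [0.1, 0.1, -8.6], 28], [[17, -0, 1], [0.1, 0.1, -8.6], 28], [[16, 2, 1], [0.1, 0.1, -8.5], 28], [[16, 5, 1], [0.1, 0, -8.6], 28], [[15, 7, 1], [0, 0, -8.5], 28], [[14, 9, 1], [0, 0.1, -8.6], 28], [[12, 11, 1], [0.1, 0.1, -8.5], 28], [[10, 13, 1], [0.1, 0, -8.6], 28]]
```

```bash
python3 -m inch '[[[16,-3,1],[0.1,0.1,-8.6],28],[[17,0,1],[0.1,0.1,-8.6],28],[[16,2,1],[0.1,0.1,-8.6],28],[[16,5,1],[0.1,0,-8.6],28],[[15,7,1],[0,0,-8.6],28],[[14,9,1],[0,0,-8.6],28],[[12,11,1],[0,0,-8.6],28],[[10,13,1],[0,0,-8.6],28]]'; python3 -c "
from plan import *
st()
plan(np.array([.5216,.1343,.12]),down(101.2),28,mm=40,deg=9.5)"
```

```text
t: 13.92
eef_pos: [0.5198, 0.0927, 0.1778]
tool_rot: [0.008, 0.295, 0.955, 0.002]
contact_force: [-0.3, 0.1, -2.4]
opening: 0.0351
t 13.93 p [0.5198 0.0927 0.1778] z [ 0.015 -0.001 -1.   ] y az 55.64 F [-0.3  0.1 -2.4] op 35.1 q [-0.68  0.07  0.48  1.84 -0.03  1.22  0.77]
dist 71.2 mm turn 45.6 deg rows 5
[[[5, 7, 12], [0, 0.2, -9.1], 28], [[3, 8, 11], [0, 0.2, -9.1], 28], [[2, 8, 12], [0, 0.2, -9.1], 28], [[1, 8, 11], [0.1, 0.2, -9.1], 28], [[-1, 8, 12], [0, 0.1, -9.2], 28]]
```

```bash
python3 -m inch '[[[5,7,12],[0,0.2,-9.1],28],[[3,8,11],[0,0.2,-9.1],28],[[2,8,12],[0,0.2,-9.1],28],[[1,8,11],[0.1,0.2,-9.1],28],[[-1,8,12],[0,0.1,-9.2],28],[[0,0,0],[0,0,0],28]]'; python3 -c "
from plan import *
st()
plan(np.array([.5216,.1343,.02]),down(101.2),28,mm=30,deg=9.5)
for n in ['top','scene']:
    c=capture(n);cv2.imwrite('pics/m_%s.png'%n,c['pixels'])
"
```

```text
t: 14.68
eef_pos: [0.5246, 0.139, 0.1228]
tool_rot: [0.004, -0.112, 0.994, 0.0]
contact_force: [0.1, 0.3, -2.4]
opening: 0.0351
t 14.68 p [0.5246 0.139  0.1228] z [ 0.007  0.001 -1.   ] y az 102.90 F [ 0.1  0.3 -2.4] op 35.1 q [-0.67  0.16  0.4   1.86 -0.07  1.12  1.55]
dist 103.0 mm turn 1.7 deg rows 4
[[[1, -1, 26], [-0, 0.1, 0.4], 28], [[1, -1, 26], [-0, 0.1, 0.4], 28], [[1, -1, 25], [-0, 0.1, 0.4], 28], [[1, -1, 26], [-0, 0.1, 0.5], 28]]
```

View pics/m_scene.png

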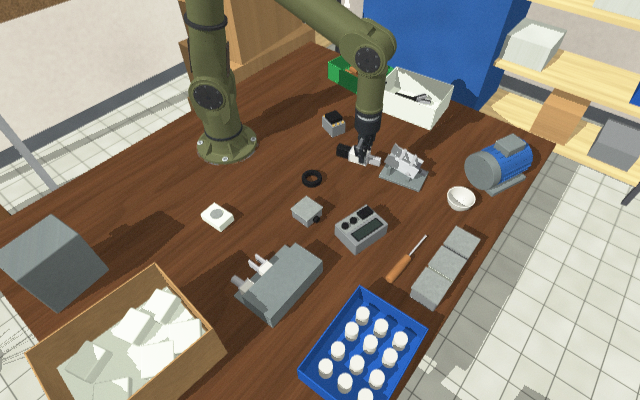

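```bash
python3 -m inch '[[[1,-1,26],[0,0.1,0.4],28],[[1,-1,26],[0,0.1,0.4],28],[[1,-1,25],[0,0.1,0.4],28],[[0,0,20],[0,0,0.5],28],[[0,0,12],[0,0,0],28],[[0,0,0],[0,0,0],28]]'; python3 -c "
from plan import *
st()"
```

```text
t: 15.52
eef_pos: [0.5299, 0.1333, 0.0186]
tool_rot: [0.008, -0.088, 0.996, 0.001]
contact_force: [-0.3, 0.2, -1.9]
opening: 0.0355
t 15.53 p [0.5299 0.1333 0.0186] z [ 0.015  0.003 -1.   ] y az 100.06 F [-0.3  0.2 -1.9] op 35.5 q [-0.64  0.3   0.39  1.95 -0.14  0.91  1.57]
```

```bash
python3 -c "
from plan import *
plan(np.array([.528,.1343,.004]),down(101.2),28,mm=8,deg=9.5)"
```

```text
dist 14.7 mm turn 1.4 deg rows 2
[[[1, 1, 7], [0, 0.4, -0.6], 28], [[1, 0, 8], [0, 0.5, -0.5], 28]]
```

```bash
python3 -m inch '[[[1,1,7],[0,0.4,-0.6],28],[[1,0,8],[0,0.5,-0.5],28],[[0,0,0],[0,0,0],28]]'; python3 -m inch '[[[0,0,2],[0,0,0],28]]'; python3 -c "
from plan import *
st()"
```

```text
t: 15.9
eef_pos: [0.5296, 0.1346, 0.0047]
tool_rot: [0.001, -0.098, 0.995, 0.001]
contact_force: [-0.9, -0.1, -3.1]
opening: 0.0351
t: 16.02
eef_pos: [0.53, 0.1347, 0.0029]
tool_rot: [0.001, -0.098, 0.995, 0.001]
contact_force: [0.2, -0.2, -2.7]
opening: 0.0353
t 16.02 p [0.53   0.1347 0.0029] z [ 0.003  0.002 -1.   ] y az 101.19 F [ 0.2 -0.2 -2.7] op 35.3 q [-0.63  0.33  0.38  1.94 -0.16  0.89  1.6 ]
```

```bash
python3 -m inch '[[[0,0,2],[0,0,0],28]]'|egrep 'eef|force'; python3 -m inch '[[[0,0,1],[0,0,0],28]]'|egrep 'eef|force'
```

```text
eef_pos: [0.5301, 0.1347, 0.0009]
contact_force: [0.5, -0.2, -2.1]
eef_pos: [0.5301, 0.1348, 0.0004]
contact_force: [-3.5, -0.0, 6.8]
```

```bash
python3 -m inch '[[[0,0,0],[0,0,0],60],[[0,0,0],[0,0,0],60],[[0,0,0],[0,0,0],60],[[0,0,-15],[0,0,0],60],[[0,0,-25],[0,0,0],60],[[0,0,-25],[0,0,0],60]]'; python3 -m inch '[[[40,0,-20],[0,0,0],60],[[40,0,0],[0,0,0],60],[[40,0,0],[0,0,0],60]]'; python3 -c "
from plan import *
st()
for n in ['top','scene']:
    c=capture(n);w=cloud(c)
    m=trace(c,'cartridge');print([ (x['score'],x['location'],x['pixels'].sum()) for x in m])
    k=(w[...,0]>.40)&(w[...,0]<.60)&(w[...,1]>.07)&(w[...,1]<.195)&(w[...,2]>.02)&(w[...,2]<.045)
    p=w[k];print(n,cv2.minAreaRect(p[:,:2].astype(np.float32)))
    a=w2px(c,[.5,.13,.03]).astype(int);cv2.imwrite('pics/n_%s.png'%n,cv2.resize(c['pixels'][a[1]-50:a[1]+50,a[0]-60:a[0]+60],None,fx=6,fy=5.8))
"
```

```text
t: 17.02
eef_pos: [0.5296, 0.1343, 0.068]
tool_rot: [0.001, -0.097, 0.995, 0.001]
contact_force: [0.9, 0.4, 0.4]
opening: 0.0603
t: 17.4
eef_pos: [0.4147, 0.1113, 0.0937]
tool_rot: [0.006, -0.096, 0.995, 0.002]
contact_force: [-0.2, -0.7, 0.2]
opening: 0.0596
t 17.40 p [0.4147 0.1113 0.0937] z [ 0.012  0.004 -1.   ] y az 101.07 F [-0.2 -0.7  0.2] op 59.6 q [-0.71 -0.07  0.38  2.15  0.03  1.04  1.42]
[(0.7, [270.5, 206.7], np.int64(732)), (0.67, [314.1, 153.8], np.int64(271))]
top ((0.48712050914764404, 0.12130540609359741), (0.1957586407661438, 0.04094364494085312), 17.597291946411133)
[(0.67, [355.9, 183.3], np.int64(527))]
scene ((0.5121106505393982, 0.12837624549865723), (0.1443241685628891, 0.041358962655067444), 12.686161041259766)
```

View pics/n_scene.png

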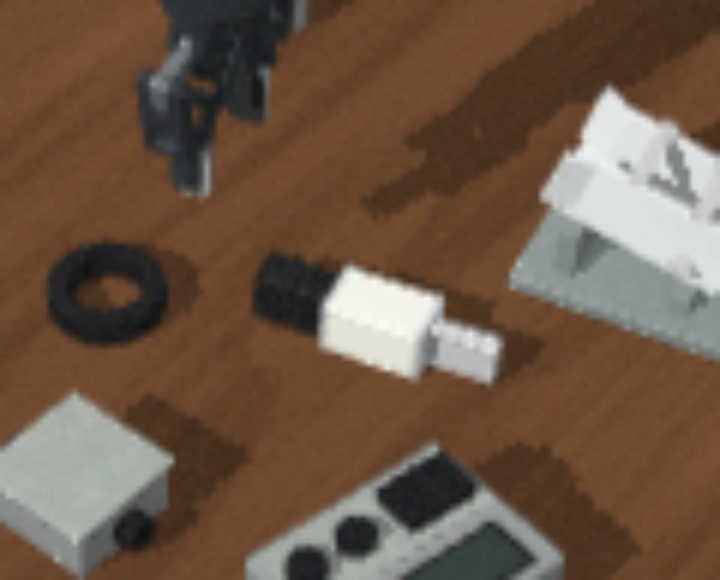

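View pics/n_top.png

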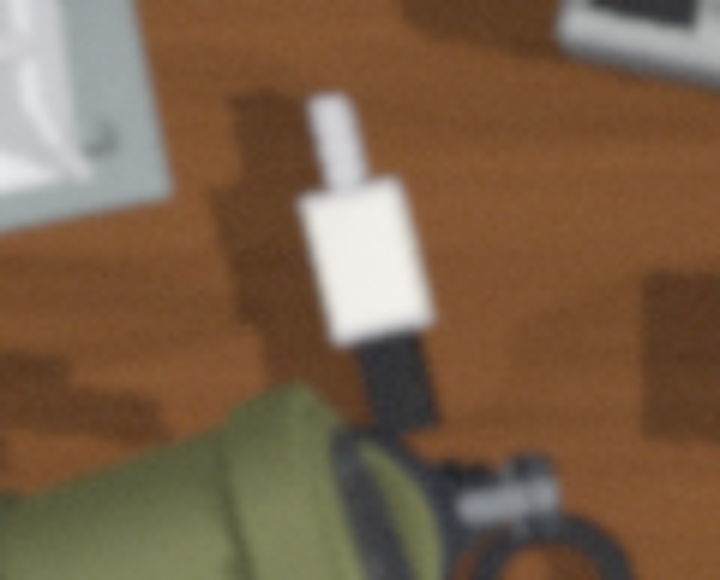

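```bash
python3 -c "
from plan import *
plan(np.array([.4615,.120,.06]),down(101.4),44,mm=20,deg=9.5)"
```

```text
dist 57.4 mm turn 0.8 deg rows 3
[[[-15, -0, 11], [0.1, 0.3, -0.1], 44], [[-16, -0, 11], [0, 0.2, -0.1], 44], [[-15, -1, 12], [0.1, 0.3, -0.1], 44]]
```

```bash
python3 -m inch '[[[-15,0,11],[0.1,0.3,-0.1],44],[[-16,0,11],[0,0.2,-0.1],44],[[-15,-1,12],[0,0.3,-0.1],44],[[0,0,0],[0,0,0],44]]'; python3 -c "
from plan import *
st()
plan(np.array([.4615,.120,.004]),down(101.4),44,mm=15,deg=9.5)
c=capture('scene');n='s';a=w2px(c,[.5,.13,.03]).astype(int);cv2.imwrite('pics/o_%s.png'%n,cv2.resize(c['pixels'][a[1]-50:a[1]+50,a[0]-60:a[0]+60],None,fx=6,fy=5.8))
"
```

```text
t: 18.1
eef_pos: [0.4691, 0.1212, 0.062]
tool_rot: [0.003, -0.099, 0.995, 0.0]
contact_force: [0.0, 0.3, 0.4]
opening: 0.0441
t 18.10 p [0.4691 0.1212 0.062 ] z [ 0.006  0.002 -1.   ] y az 101.37 F [0.  0.3 0.4] op 44.1 q [-0.7   0.11  0.41  2.05 -0.05  0.98  1.51]
dist 58.5 mm turn 0.4 deg rows 4
[[[2, 0, 14], [0, 0.1, -0], 44], [[2, 0, 15], [0, 0.1, -0], 44], [[2, 0, 14], [0, 0.1, -0], 44], [[2, 0, 15], [0, 0.1, -0], 44]]
```

View pics/o_s.png

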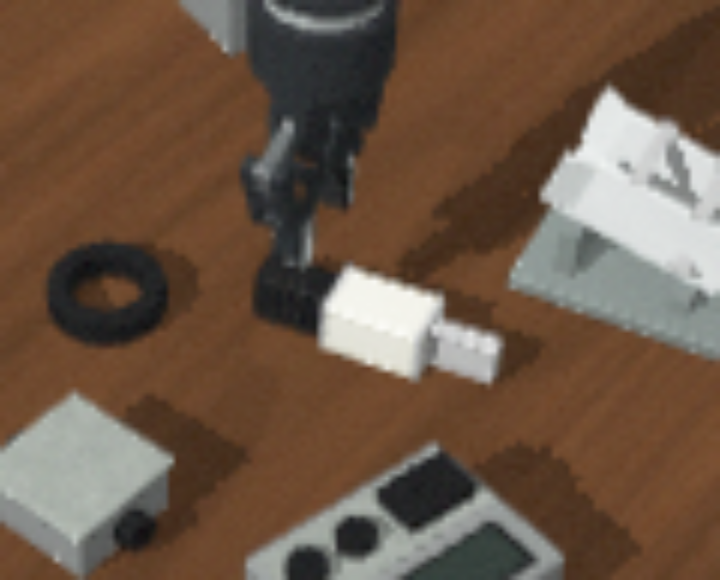

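```bash
python3 -m inch '[[[2,0,14],[0,0.1,0],44],[[2,0,13],[0,0.1,0],44],[[2,0,9],[0,0.1,0],44]]'|egrep 'eef|force'; python3 -m inch '[[[1,0,7],[0,0.1,0],44],[[0,0,7],[0,0,0],44]]'|egrep 'eef|force';  python3 -c "
from plan import *
st()
plan(np.array([.4615,.120,.004]),down(101.4),44,mm=15,deg=9.5)"
```

```text
eef_pos: [0.4629, 0.1204, 0.0253]
contact_force: [-0.7, 1.1, 0.1]
eef_pos: [0.461, 0.1201, 0.0099]
contact_force: [-0.1, -0.2, 0.5]
t 18.77 p [0.461  0.1201 0.0099] z [-0.     0.002 -1.   ] y az 101.38 F [-0.1 -0.2  0.5] op 44.3 q [-0.68  0.18  0.4   2.1  -0.1   0.87  1.54]
dist 5.9 mm turn 0.1 deg rows 1
[[[-0, -0, 6], [0.1, 0, -0], 44]]
```

```bash
python3 -m inch '[[[0,0,5],[0,0,0],44],[[0,0,0],[0,0,0],44],[[0,0,0],[0,0,0],16],[[0,0,0],[0,0,0],16],[[0,0,0],[0,0,0],16],[[0,0,0],[0,0,0],16]]';  python3 -c "
from plan import *
st()"
```

```text
t: 19.52
eef_pos: [0.4613, 0.1201, 0.0046]
tool_rot: [0.0, -0.099, 0.995, 0.001]
contact_force: [0.9, 0.2, -1.3]
opening: 0.0231
t 19.52 p [0.4613 0.1201 0.0046] z [ 0.     0.002 -1.   ] y az 101.38 F [ 0.9  0.2 -1.3] op 23.1 q [-0.68  0.19  0.4   2.11 -0.1   0.86  1.55]
```

```bash
cat >> plan.py <<'E'
TO=np.array([.5440,.2642,.062]);TYAW=11.3;S=.050;H=.0046
def trR(yaw=None): return R.from_euler('zy',[TYAW if yaw is None else yaw,15],degrees=True)
def tool_for(ox,oy=0,oz=0):
    r=trR();M=r.as_matrix()
    p=TO+r.apply([ox-S,oy,oz+H]);return p,R.from_matrix(np.c_[-M[:,0],M[:,1],-M[:,2]])
E
python3 -m inch '[[[0,0,-8],[0,0,0],16],[[0,0,-30],[0,0,0],16],[[0,0,-40],[0,0,0],16],[[0,0,-40],[0,0,0],16],[[0,0,-30],[0,0,0],16]]';  python3 -c "
from plan import *
st()
p,r=tool_for(-.0875,0,.05);print(p)
plan(p,r,16,mm=20,deg=4)
p,r=tool_for(.0255,0,0);print(p)
for n in ['scene']:
    c=capture(n);a=w2px(c,[.5,.13,.1]).astype(int);cv2.imwrite('pics/p_%s.png'%n,cv2.resize(c['pixels'][a[1]-50:a[1]+50,a[0]-60:a[0]+60],None,fx=6,fy=5.8))
"
```

```text
t: 20.15
eef_pos: [0.4577, 0.1184, 0.1549]
tool_rot: [-0.004, -0.099, 0.995, -0.001]
contact_force: [0.1, -0.1, -2.1]
opening: 0.0229
t 20.15 p [0.4577 0.1184 0.1549] z [-0.008 -0.002 -1.   ] y az 101.34 F [ 0.1 -0.1 -2.1] op 22.9 q [-0.72 -0.02  0.41  1.97  0.01  1.19  1.46]
[0.42789138 0.23725741 0.14963729]
dist 122.6 mm turn 14.5 deg rows 7
[[[1, 17, 1], [-0.4, 2, 0], 16], [[1, 18, 1], [-0.4, 2, 0], 16], [[1, 17, 1], [-0.4, 2, 0], 16], [[1, 18, 1], [-0.4, 2.1, 0], 16], [[0, 17, 1], [-0.5, 2, 0], 16], [[1, 18, 2], [-0.4, 2.1, 0], 16], [[0, 17, 1], [-0.5, 2, 0], 16]]
[0.52198414 0.25939932 0.0726614 ]
```

View pics/p_scene.png

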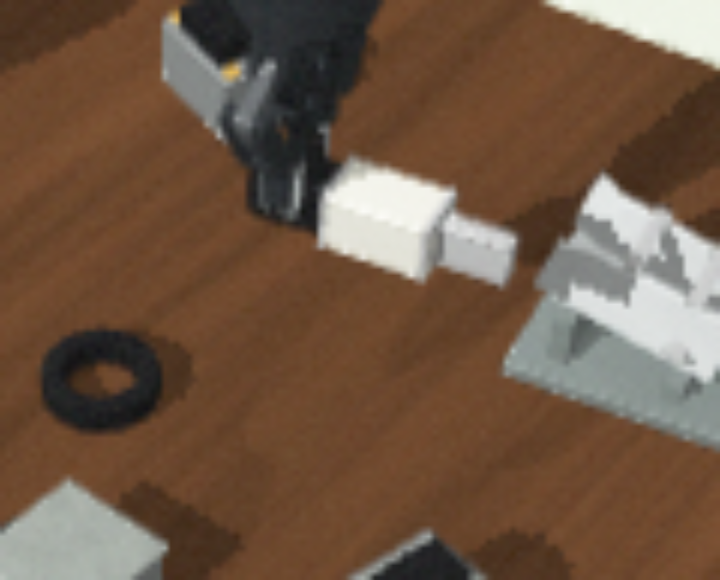

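```bash
python3 -m inch '[[[1,17,1],[-0.4,2,0],16],[[1,18,1],[-0.4,2,0],16],[[1,17,1],[-0.4,2,0],16],[[1,18,1],[-0.4,2.1,0],16],[[0,17,1],[-0.5,2,0],16],[[1,18,2],[-0.4,2.1,0],16],[[0,17,1],[-0.5,2,0],16],[[0,0,0],[0,0,0],16]]';  cat > chk.py <<'E'
from plan import *
np.set_printoptions(precision=4,suppress=True,linewidth=150)
import sys
st()
tag=sys.argv[1]
o=get_obs();Rt=Rq(o['tool_rot']);pt=o['eef_pos']
org=pt+Rt.apply([-S,0,H]);tr=trR().inv()
print('exp cart org in trough mm',tr.apply(org-TO)*1e3)
A=R.from_matrix(Rt.as_matrix()@np.diag([-1,1,-1]))  # cartridge axes
rel=(tr*A).as_euler('zyx',degrees=True);print('rel euler zyx',rel)
for n in ['top','scene']:
    c=capture(n);w=cloud(c)
    g=c['pixels'].astype(float)
    q=A.inv().apply((w.reshape(-1,3)-org))*1e3
    k=(q[:,0]>-25)&(q[:,0]<85)&(abs(q[:,1])<32)&(q[:,2]>-15)&(q[:,2]<55)
    q=q[k]
    b=q[(q[:,0]<28)&(q[:,0]>-22)];t=b[b[:,2]>np.percentile(b[:,2],60)] if len(b) else b
    if len(b):
        print(n,len(b),'body y pct',np.percentile(b[:,1],[3,50,97]),'z pct',np.percentile(b[:,2],[3,50,97]))
        f=b[(abs(b[:,1])<14)&(b[:,2]>25)]
        if len(f)>10: print('  top face z vs x fit',np.polyfit(f[:,0],f[:,2],1))
    s=q[(q[:,0]>40)&(abs(q[:,1])<14)];
    if len(s): print('  blade',len(s),'x max',np.sort(s[:,0])[-6:],'y',np.percentile(s[:,1],[5,50,95]),'z',np.percentile(s[:,2],[5,50,95]))
    a=w2px(c,[.5,.245,.09]).astype(int);cv2.imwrite(f'pics/{tag}_{n}.png',cv2.resize(c['pixels'][a[1]-45:a[1]+45,a[0]-60:a[0]+60],None,fx=6,fy=6,interpolation=cv2.INTER_CUBIC))
E
python3 chk.py q1
```

```text
t: 21.2
eef_pos: [0.4233, 0.2487, 0.1448]
tool_rot: [-0.142, -0.1, 0.985, 0.011]
contact_force: [-0.2, -0.6, -1.7]
opening: 0.0227
t 21.20 p [0.4233 0.2487 0.1448] z [-0.282 -0.006 -0.959] y az 101.23 F [-0.2 -0.6 -1.7] op 22.7 q [-0.78  0.25  0.34  1.75 -0.2   1.43  1.39]
exp cart org in trough mm [-88.5208  12.12    42.8508]
rel euler zyx [ 0.3051  1.4303 -0.0655]
top 172 body y pct [-18.8085 -14.6318   1.59  ] z pct [ 6.8213 36.5091 39.4245]
  top face z vs x fit [ 0.0175 37.3653]
  blade 120 x max [71.1644 71.2794 71.3827 71.8704 72.4277 72.948 ] y [-6.0246 -3.2803  5.011 ] z [11.9103 32.6157 35.0077]
scene 223 body y pct [-22.7712 -17.1439  12.6334] z pct [ 1.0515 31.9545 37.0485]
  top face z vs x fit [-0.025  34.2472]
  blade 86 x max [72.341  72.8526 72.9799 73.5147 74.0337 74.1305] y [-9.9973 -7.0828  1.2844] z [ 4.5897 22.3744 32.1276]
```

View pics/q1_scene.png

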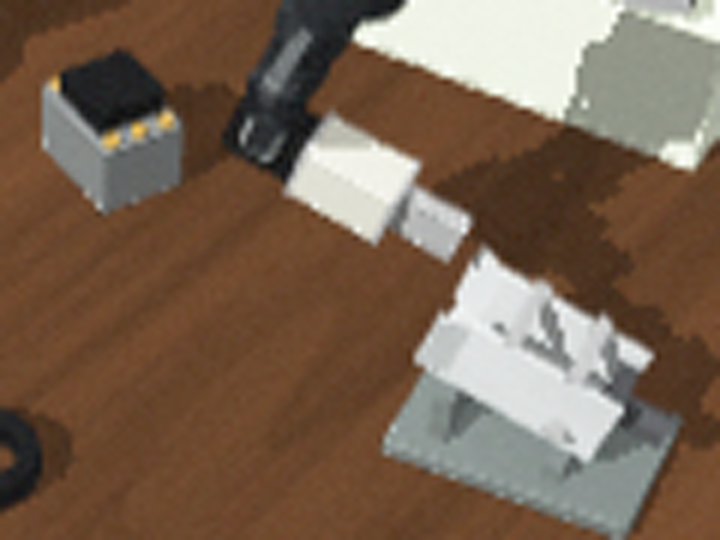

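View pics/q1_top.png

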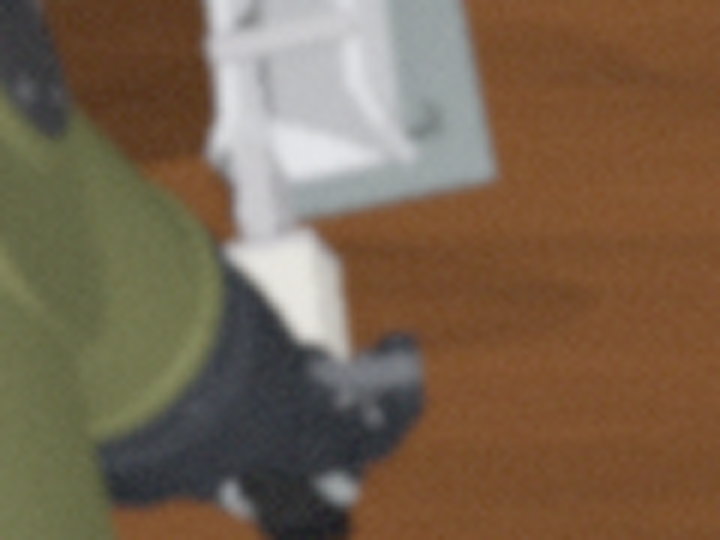

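```bash
python3 -c "
from plan import *
p,r=tool_for(-.0875,.0012,.003);print(p)
plan(p,r,16,mm=12,deg=4)"
```

```text
[0.41549976 0.23843414 0.10429963]
dist 42.7 mm turn 1.4 deg rows 4
[[[-1, -2, 10], [-0, -0.3, 0], 16], [[-0, -2, 11], [-0, -0.4, 0.1], 16], [[-0, -2, 10], [-0, -0.3, 0], 16], [[-1, -3, 11], [-0.1, -0.4, 0.1], 16]]
```

```bash
python3 -m inch '[[[-1,-2,10],[0,-0.3,0],16],[[0,-2,11],[0,-0.4,0.1],16],[[0,-2,9],[0,-0.3,0],16],[[0,-3,9],[-0.1,-0.4,0.1],16],[[0,0,0],[0,0,0],16]]'|grep force;python3 chk.py q2; python3 -c "
from plan import *
p,r=tool_for(-.0875,.0012,.003);print(p)
plan(p,r,16,mm=12,deg=4)"
```

```text
contact_force: [0.0, 0.2, -2.2]
t 21.93 p [0.4145 0.2348 0.1041] z [-0.257  0.001 -0.966] y az 100.70 F [ 0.   0.2 -2.2] op 22.8 q [-0.78  0.24  0.34  1.84 -0.2   1.32  1.4 ]
exp cart org in trough mm [-89.1472  -2.4014   2.6381]
rel euler zyx [-0.2201 -0.1114  0.0309]
top 160 body y pct [-18.501  -14.5506   2.4975] z pct [ 6.2406 36.6289 39.8779]
  top face z vs x fit [-0.0064 37.808 ]
  blade 112 x max [71.9793 72.0142 72.3459 72.5685 73.1498 73.3236] y [-6.0938 -3.1132  5.1504] z [10.3428 32.3382 35.5848]
scene 215 body y pct [-21.2291 -15.4205  14.7586] z pct [ 2.7141 32.9253 37.1512]
  top face z vs x fit [ 0.0005 34.7991]
  blade 83 x max [72.7803 73.3476 73.5845 73.854  74.5188 75.0059] y [-8.1399 -5.4981  2.4934] z [ 4.7351 22.9545 32.5542]
[0.41549976 0.23843414 0.10429963]
dist 3.0 mm turn 0.3 deg rows 1
[[[-1, 3, 1], [0.1, 0.2, -0.2], 16]]
```

View pics/q2_scene.png

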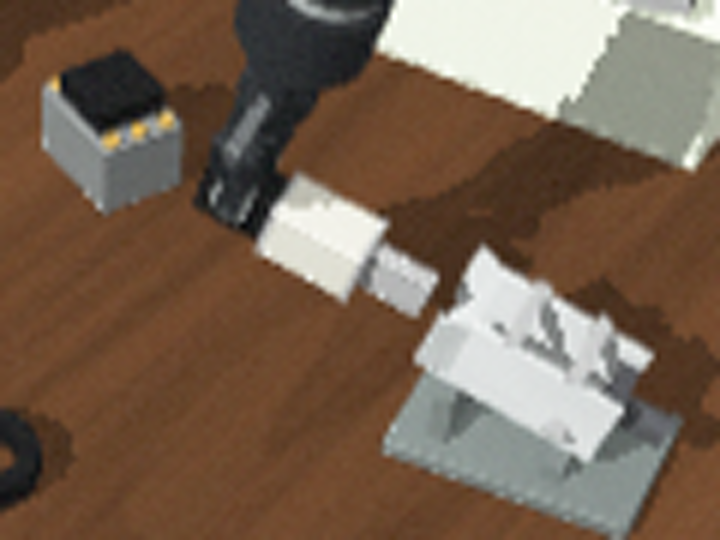

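```bash
python3 -m inch '[[[0,3,0],[0,0,-0.2],16],[[-12,0,0],[0,0,0],16],[[-12,0,0],[0,0,0],16],[[-12,0,0],[0,0,0],16],[[0,0,0],[0,0,0],16]]'|grep force;python3 chk.py q3; python3 -c "
from plan import *
p,r=tool_for(-.0375,.001,.002);print(p)
plan(p,r,16,mm=12,deg=4)"
```

```text
contact_force: [0.2, -0.5, -1.7]
t 22.65 p [0.453  0.2472 0.0961] z [-0.253  0.003 -0.967] y az 100.97 F [ 0.2 -0.5 -1.7] op 22.8 q [-0.76  0.33  0.34  1.75 -0.22  1.32  1.43]
exp cart org in trough mm [-48.0976   2.388    5.1246]
rel euler zyx [ 0.07   -0.3689  0.0818]
top 120 body y pct [-18.5646 -15.6748  -2.1444] z pct [ 6.3042 36.7615 39.9166]
  top face z vs x fit [-0.0215 38.0661]
  blade 195 x max [84.5261 84.5494 84.7205 84.7503 84.7886 84.8596] y [-12.648   -4.9065   5.291 ] z [-5.319  30.3386 42.3249]
scene 217 body y pct [-21.5292 -16.113   14.4255] z pct [ 2.2696 31.0341 36.8221]
  top face z vs x fit [ 0.0028 33.7651]
  blade 62 x max [74.0053 75.8171 82.2684 82.5931 83.9344 84.326 ] y [-8.8167 -5.094   4.7425] z [12.1754 27.8444 34.9011]
[0.46263885 0.24803533 0.09063348]
dist 12.0 mm turn 0.4 deg rows 2
[[[-6, -1, 1], [0, 0.2, 0], 16], [[-6, -1, 2], [0.1, 0.1, 0.1], 16]]
```

View pics/q3_scene.png

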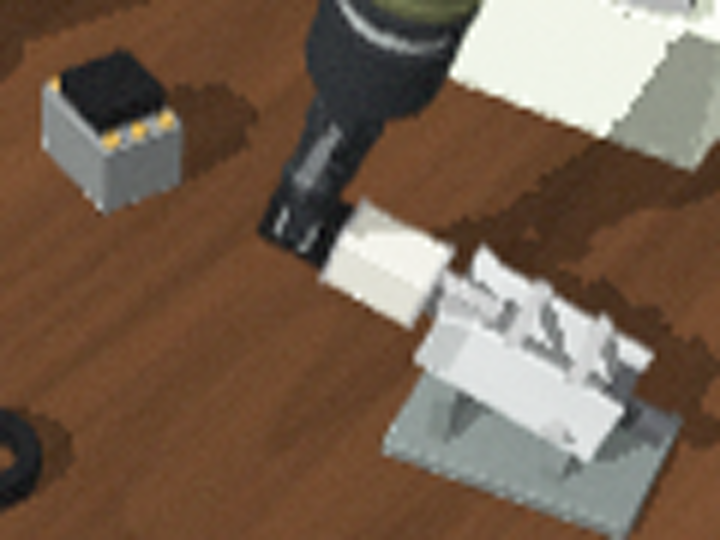

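View pics/q3_top.png

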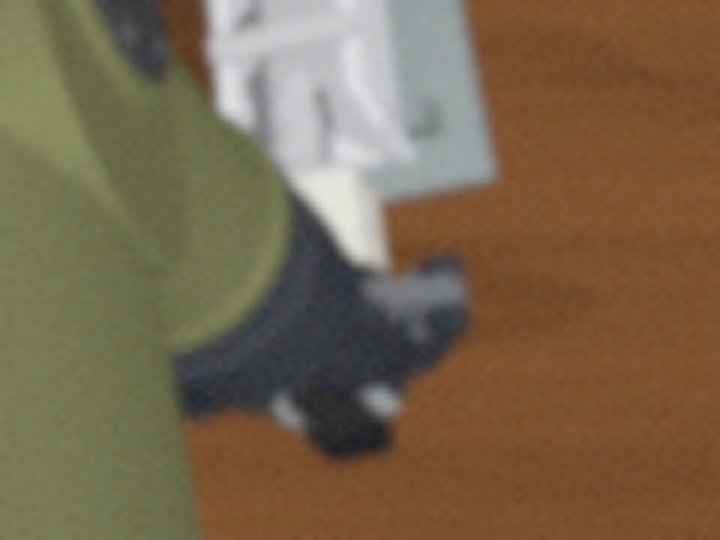

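```bash
python3 -m inch '[[[-6,-1,1],[0,0.2,0],16],[[-5,-1,1],[0.1,0.1,0],16],[[0,0,0],[0,0,0],16]]'|grep force; python3 -c "
from plan import *
st()
o=get_obs();Rt=Rq(o['tool_rot']);org=o['eef_pos']+Rt.apply([-S,0,H]);print(trR().inv().apply(org-TO)*1e3)
p,r=tool_for(-.0155,.001,.0015);print(p)
plan(p,r,16,mm=6,deg=4)"
```

```text
contact_force: [-0.6, -0.2, -1.9]
t 23.12 p [0.4626 0.2474 0.0913] z [-0.259  0.    -0.966] y az 101.03 F [-0.6 -0.2 -1.9] op 22.5 q [-0.75  0.35  0.34  1.73 -0.23  1.33  1.45]
[-37.85077054   0.48218293   2.65116373]
[0.48334786 0.25234614 0.08456688]
dist 22.4 mm turn 0.1 deg rows 4
[[[-6, 0, 0], [0, -0, 0], 16], [[-5, 0, 0], [0, -0, 0], 16], [[-6, 0, 1], [0, -0, 0.1], 16], [[-5, 1, 0], [0, -0, 0], 16]]
```

```bash
cat > pos.py <<'E'
from plan import *
st()
o=get_obs();Rt=Rq(o['tool_rot']);org=o['eef_pos']+Rt.apply([-S,0,H]);print('cart in trough mm',np.round(trR().inv().apply(org-TO)*1e3,1),'F tool',np.round(Rt.inv().apply(o['contact_force']),1))
E
for i in 1 2; do python3 -m inch '[[[-6,0,0],[0,0,0],16],[[-5,0,0],[0,0,0],16]]'|grep xx; python3 pos.py; done
```

```text
t 23.38 p [0.4734 0.2498 0.0886] z [-0.259  0.    -0.966] y az 101.05 F [ 0.8  0.  -2.4] op 22.5 q [-0.74  0.38  0.34  1.7  -0.23  1.33  1.45]
cart in trough mm [-26.4   0.7   2.8] F tool [-1.3 -0.3  2.1]
t 23.62 p [0.4846 0.2522 0.0856] z [-0.259  0.    -0.966] y az 101.05 F [ 1.1 -0.1 -3. ] op 22.8 q [-0.73  0.4   0.35  1.68 -0.24  1.34  1.46]
cart in trough mm [-14.6   0.8   2.8] F tool [-1.8 -0.5  2.6]
```

```bash
for i in 1 2; do python3 -m inch '[[[-6,0,1],[0,0,0],16],[[-5,0,0],[0,0,0],16]]'|grep xx; python3 pos.py; done; python3 chk.py q4
```

```text
t 23.88 p [0.4956 0.2546 0.0815] z [-0.259  0.    -0.966] y az 101.05 F [ 1.1 -0.7 -2.3] op 23.1 q [-0.72  0.43  0.35  1.65 -0.25  1.34  1.47]
cart in trough mm [-2.7  0.8  1.7] F tool [-1.5 -1.   2. ]
t 24.12 p [0.5064 0.257  0.0776] z [-0.259  0.    -0.966] y az 101.05 F [-0.9  0.9 -0.9] op 22.8 q [-0.71  0.46  0.34  1.62 -0.25  1.34  1.48]
cart in trough mm [9.  1.  0.8] F tool [0.4 1.  1.1]
t 24.12 p [0.5064 0.257  0.0776] z [-0.259  0.    -0.966] y az 101.05 F [-0.9  0.9 -0.9] op 22.8 q [-0.71  0.46  0.34  1.62 -0.25  1.34  1.48]
exp cart org in trough mm [9.0325 0.9507 0.762 ]
rel euler zyx [0.1393 0.0016 0.0229]
top 150 body y pct [-28.4683 -22.9412  -8.0594] z pct [-4.1296 37.6988 48.2643]
  top face z vs x fit [ 0.4439 31.4   ]
  blade 166 x max [81.6074 81.8361 83.8246 84.3072 84.685  84.8434] y [-10.1539  -3.8144   9.907 ] z [ 0.3801 33.4569 47.504 ]
scene 283 body y pct [-30.9077 -15.487   27.862 ] z pct [-2.7015 32.9204 42.3795]
  top face z vs x fit [ 0.0771 34.7113]
  blade 46 x max [71.1854 71.3656 72.7441 72.9576 74.1143 74.4809] y [-10.0909  -3.9406   7.4922] z [25.3111 31.7501 44.3194]
```

View pics/q4_scene.png

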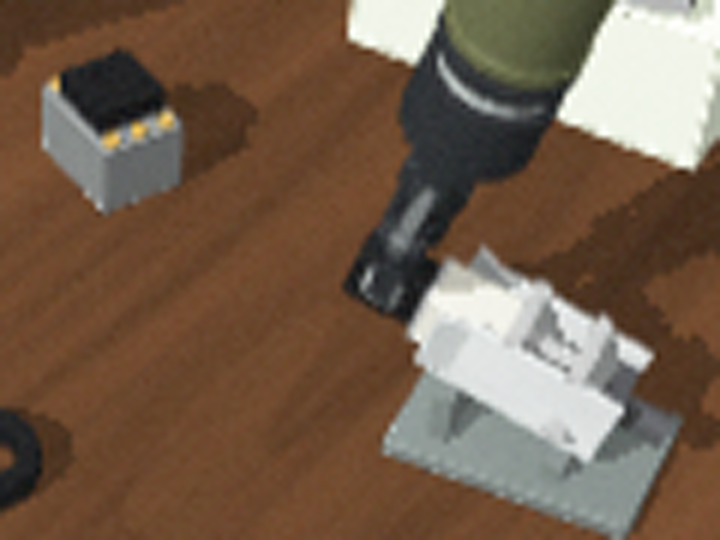

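```bash
python3 -m inch '[[[-4,0,0],[0,0,0],16],[[-4,0,0],[0,0,0],16]]'|grep xx; python3 pos.py; for i in 1 2 3; do python3 -m inch '[[[-2,0,0],[0,0,0],16]]'|grep xx; python3 pos.py; done
```

```text
t 24.48 p [0.5145 0.2586 0.0754] z [-0.258  0.    -0.966] y az 101.05 F [-0.5 -0.7 -1.9] op 22.7 q [-0.71  0.47  0.34  1.6  -0.26  1.35  1.48]
cart in trough mm [17.6  0.9  0.8] F tool [ 0.1 -0.7  2. ]
t 24.60 p [0.5165 0.259  0.0749] z [-0.259  0.    -0.966] y az 101.05 F [-0.5  0.1 -1.2] op 22.7 q [-0.7   0.48  0.34  1.6  -0.26  1.35  1.48]
cart in trough mm [19.7  0.9  0.7] F tool [0.1 0.1 1.3]
t 24.73 p [0.5185 0.2595 0.0744] z [-0.259  0.    -0.966] y az 101.05 F [ 0.2  0.2 -1.9] op 22.5 q [-0.7   0.48  0.34  1.59 -0.26  1.35  1.48]
cart in trough mm [21.8  0.9  0.8] F tool [-0.7  0.1  1.8]
t 24.85 p [0.5205 0.2599 0.0738] z [-0.259  0.    -0.966] y az 101.05 F [-0.1 -0.1 -1.8] op 22.6 q [-0.7   0.49  0.34  1.59 -0.26  1.35  1.49]
cart in trough mm [23.9  0.9  0.7] F tool [-0.4 -0.2  1.8]
```

```bash
for i in 1 2 3 4 5 6; do python3 -m inch '[[[-1,0,0],[0,0,0],16]]'|grep xx; python3 pos.py | cut -c1-90; done
```

```text
t 24.98 p [0.5207 0.2599 0.0737] z [-0.261 -0.    -0.965] y az 101.06 F [-4.5  0.1  2.8] o
cart in trough mm [24.1  0.9  0.6] F tool [ 5.   1.1 -1.6]
t 25.10 p [0.5206 0.2599 0.0737] z [-0.263 -0.001 -0.965] y az 101.06 F [-6.1 -1.2  3.4] o
cart in trough mm [24.   1.   0.5] F tool [ 6.9  0.2 -1.7]
t 25.23 p [0.5206 0.2599 0.0738] z [-0.265 -0.001 -0.964] y az 101.07 F [-4.6 -3.   3. ] o
cart in trough mm [24.   1.   0.4] F tool [ 5.7 -1.9 -1.7]
t 25.35 p [0.5206 0.2599 0.0739] z [-0.267 -0.001 -0.964] y az 101.07 F [-4.2 -1.6  3.4] o
cart in trough mm [24.   1.   0.4] F tool [ 5.2 -0.6 -2.2]
t 25.48 p [0.5206 0.26   0.0741] z [-0.269 -0.002 -0.963] y az 101.07 F [-6.3 -2.2  3.8] o
cart in trough mm [23.9  1.   0.5] F tool [ 7.4 -0.8 -1.9]
t 25.60 p [0.5207 0.26   0.0743] z [-0.271 -0.002 -0.963] y az 101.07 F [-5.6 -1.5  4.4] o
cart in trough mm [23.9  1.   0.6] F tool [ 6.7 -0.2 -2.7]
```

```bash
python3 -m inch '[[[-3,0,0],[0,0.6,0],16]]'|grep xx; python3 pos.py | cut -c1-90;python3 -m inch '[[[-3,0,0],[0,0.3,0],16]]'|grep xx; python3 pos.py | cut -c1-90; python3 chk.py q5 >/dev/null; python3 - <<'E'
from plan import *
c=capture('scene')
for n,x in [('stop 98',[98,0,18]),('head/body -2 z36',[-2,0,36]),('strap',[38,0,42])]:
    print(n,w2px(c,TO+trR().apply(np.array(x)/1e3)))
for t in ['nose','stop','head']: print(t,[(np.round(m['location'],1),round(m['score'],2)) for m in mark_of(c,t)[:2]])
a=w2px(c,[.56,.26,.09]).astype(int);print(a);cv2.imwrite('pics/q6.png',cv2.resize(c['pixels'][a[1]-25:a[1]+25,a[0]-30:a[0]+35],None,fx=12,fy=12,interpolation=cv2.INTER_CUBIC))
E
```

```text
t 25.73 p [0.5205 0.26   0.0745] z [-0.288 -0.006 -0.958] y az 101.11 F [-13.2  -2.4  10.6
cart in trough mm [23.6  1.2 -0.1] F tool [15.9  0.8 -6.3]
t 25.85 p [0.5202 0.2603 0.0747] z [-0.3   -0.008 -0.954] y az 101.16 F [-11.8  -2.9   8. 
cart in trough mm [23.3  1.6 -0.6] F tool [13.9 -0.1 -4. ]
stop 98 [414.97929298 167.29270587]
head/body -2 z36 [391.03187326 149.57035351]
strap [402.07156763 154.34211982]
nose [(array([415.1, 165.6]), 0.56), (array([357.2, 232.7]), 0.48)]
stop [(array([414.5, 165.8]), 0.62)]
head [(array([383. , 149.6]), 0.56)]
[392 152]
```

View pics/q6.png

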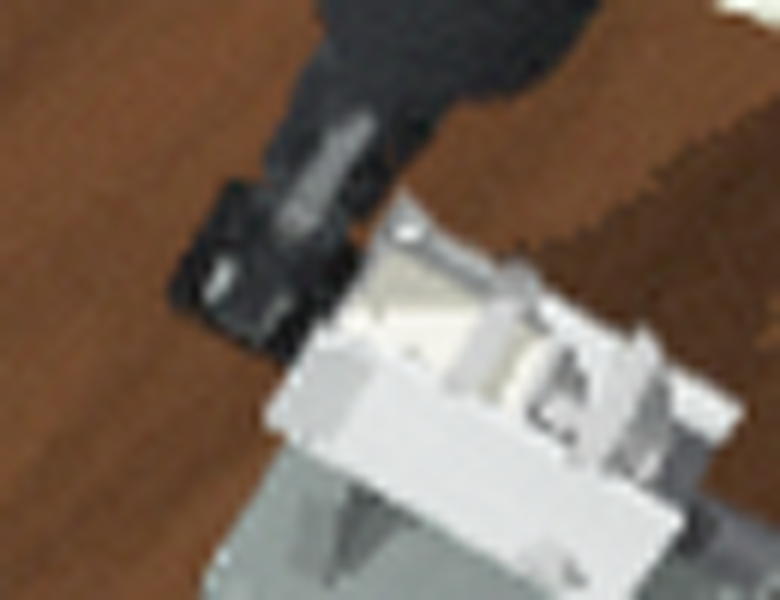

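```bash
python3 -m inch '[[[0,0,0],[0,-1.2,0],16],[[0,0,0],[0,-1.0,0],16]]'|grep xx; python3 pos.py; python3 -m inch '[[[-1,0,0],[0,-0.5,0],16]]'|grep xx; python3 pos.py
```

```text
t 26.40 p [0.5205 0.2605 0.0742] z [-0.261  0.    -0.965] y az 101.16 F [-1.5 -0.2 -2.6] op 23.4 q [-0.7   0.49  0.34  1.58 -0.26  1.35  1.49]
cart in trough mm [23.9  1.6  1. ] F tool [0.8 0.  2.9]
t 26.52 p [0.5205 0.2606 0.0737] z [-0.254  0.001 -0.967] y az 101.17 F [-4.9 -0.5 -1.1] op 22.4 q [-0.7   0.48  0.34  1.59 -0.26  1.34  1.49]
cart in trough mm [24.1  1.7  0.9] F tool [4.5 0.4 2.4]
```

```bash
python3 -m inch '[[[0,0,0],[0,0.2,0],40],[[0,0,0],[0,0,0],40],[[0,0,0],[0,0,0],40]]'|egrep 'force|open'; python3 pos.py;python3 -m inch '[[[0,0,-15],[0,0,0],40],[[0,0,-25],[0,0,0],40],[[0,0,-30],[0,0,0],40],[[0,0,-20],[0,0,0],40]]'; python3 - <<'E'
from plan import *
st()
np.set_printoptions(precision=1,suppress=True)
for n in ['scene','top']:
    c=capture(n);w=cloud(c);q=trR().inv().apply(w.reshape(-1,3)-TO).reshape(400,640,3)*1e3
    for t in ['nose','stop','head']: print(n,t,[(np.round(m['location'],1),round(m['score'],2)) for m in mark_of(c,t)[:2]])
    g=c['pixels'].mean(-1)
    k=(abs(q[...,1]-1)<13)&(q[...,2]>28)&(q[...,2]<45)&(q[...,0]>-60)&(q[...,0]<32)
    d=q[k&(g<80)];b=q[k&(g>140)]
    print('dark head x',np.percentile(d[:,0],[2,98]) if len(d) else '', 'white x',np.percentile(b[:,0],[2,98]) if len(b) else '','topz',np.median(b[:,2]) if len(b) else '', np.polyfit(b[:,0],b[:,2],1) if len(b)>5 else '')
    a=w2px(c,[.56,.26,.09]).astype(int);print(a);cv2.imwrite('pics/r_%s.png'%n,cv2.resize(c['pixels'][a[1]-25:a[1]+25,a[0]-30:a[0]+35],None,fx=12,fy=12,interpolation=cv2.INTER_CUBIC))
E
```

```text
contact_force: [1.0, -0.4, 0.0]
opening: 0.04
t 26.90 p [0.5231 0.2612 0.0746] z [-0.252  0.003 -0.968] y az 101.15 F [ 1.  -0.4  0. ] op 40.0 q [-0.7   0.49  0.34  1.59 -0.26  1.34  1.49]
cart in trough mm [26.4  1.8  2.5] F tool [-0.8 -0.6 -0.3]
t: 27.4
eef_pos: [0.5475, 0.2608, 0.1662]
tool_rot: [-0.126, -0.099, 0.987, 0.014]
contact_force: [0.4, -0.4, -0.3]
opening: 0.0402
t 27.40 p [0.5475 0.2608 0.1662] z [-0.251  0.002 -0.968] y az 101.13 F [ 0.4 -0.4 -0.3] op 40.2 q [-0.69  0.46  0.36  1.44 -0.24  1.52  1.47]
scene nose [(array([413.4, 167.8]), 0.78), (array([330.9, 129.7]), 0.51)]
scene stop []
scene head [(array([383.9, 150.1]), 0.72)]
dark head x [-45.9  -4.6] white x [-1.3 31.5] topz 34.54931349926133 [ 0.  34.2]
[392 152]
top nose [(array([201.7, 144.9]), 0.62)]
top stop [(array([198.5, 147.7]), 0.63)]
top head [(array([205.5, 195.2]), 0.87), (array([470.7, 188.5]), 0.45)]
dark head x [-47.9  -9.4] white x [-4.3 19.6] topz 37.017347067269995 [-0.  37.2]
[208 179]
```

View pics/r_scene.png

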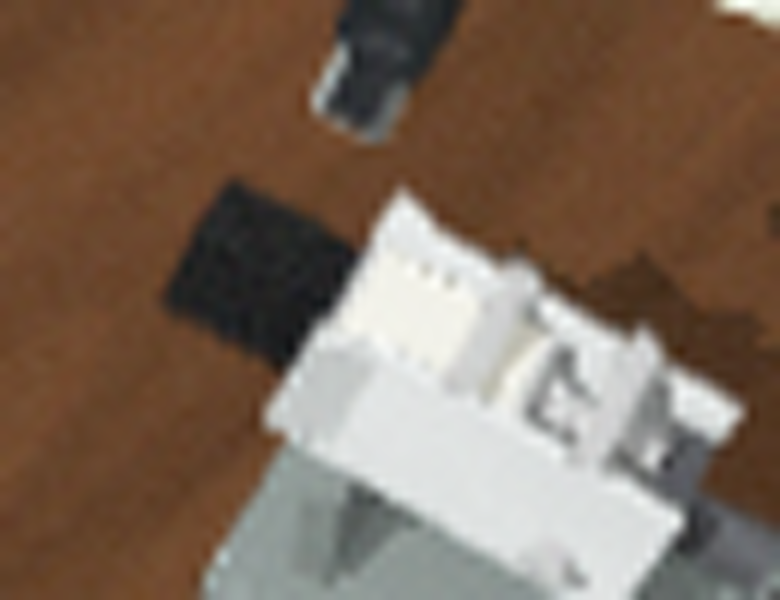

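View pics/r_top.png

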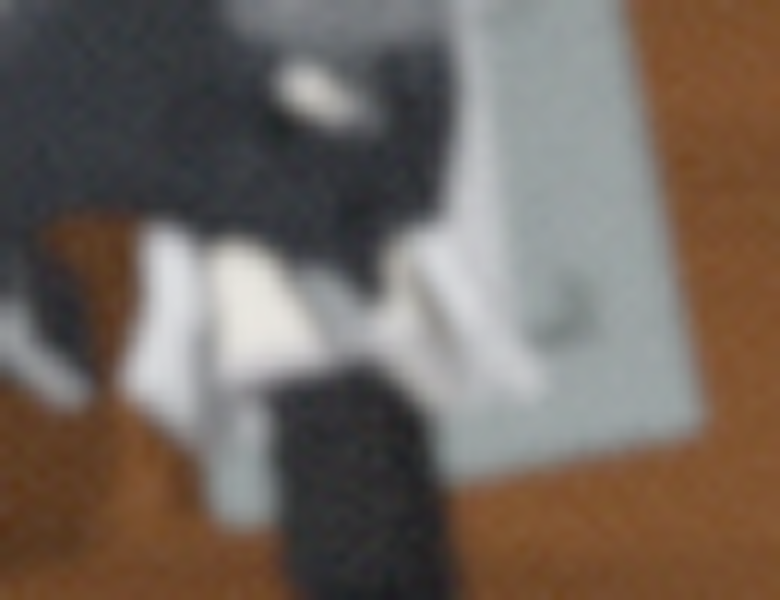

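```bash
python3 -c "
from plan import *
p,r=tool_for(-.032,.0015,.075)
plan(p,r,10,mm=30,deg=4)"
```

```text
dist 59.7 mm turn 0.3 deg rows 2
[[[29, 0, 9], [-0, 0.1, 0.1], 10], [[28, 0, 9], [-0, 0.1, 0.1], 10]]
```

```bash
python3 -m inch '[[[29,0,7],[0,0.1,0.1],10],[[28,0,7],[0,0.1,0.1],10],[[0,0,0],[0,0,0],10],[[0,0,0],[0,0,0],10]]'|egrep 'force|open'; python3 -c "
from plan import *
st()
p,r=tool_for(-.030,.0015,-.002)
plan(p,r,10,mm=20,deg=4)"
```

```text
contact_force: [0.5, -0.0, 0.3]
opening: 0.0102
t 28.30 p [0.4849 0.2485 0.1603] z [-0.263 -0.003 -0.965] y az 100.96 F [ 0.5 -0.   0.3] op 10.2 q [-0.74  0.34  0.36  1.6  -0.21  1.47  1.43]
dist 77.1 mm turn 0.3 deg rows 4
[[[-1, 0, 19], [-0, -0.1, 0], 10], [[-1, 0, 19], [-0, -0.1, 0], 10], [[-1, 0, 20], [-0.1, -0, 0], 10], [[-1, 1, 19], [-0, -0.1, 0], 10]]
```

```bash
python3 -m inch '[[[0,0,19],[0,-0.1,0],10],[[0,0,19],[0,-0.1,0],10],[[0,0,19],[0,0,0],10],[[0,1,17],[0,0,0],10],[[0,0,0],[0,0,0],10]]'|egrep 'force|open'; python3 pos.py; python3 -c "
from plan import *
c=capture('scene');a=w2px(c,[.53,.26,.09]).astype(int);cv2.imwrite('pics/s1.png',cv2.resize(c['pixels'][a[1]-30:a[1]+30,a[0]-35:a[0]+40],None,fx=10,fy=10,interpolation=cv2.INTER_CUBIC))"
```

```text
contact_force: [0.1, 0.7, 0.3]
opening: 0.0101
t 28.93 p [0.4689 0.2496 0.0856] z [-0.257 -0.003 -0.966] y az 100.88 F [0.1 0.7 0.3] op 10.1 q [-0.74  0.37  0.34  1.72 -0.23  1.32  1.44]
cart in trough mm [-30.    1.   -1.1] F tool [-0.2  0.6 -0.3]
```

View pics/s1.png

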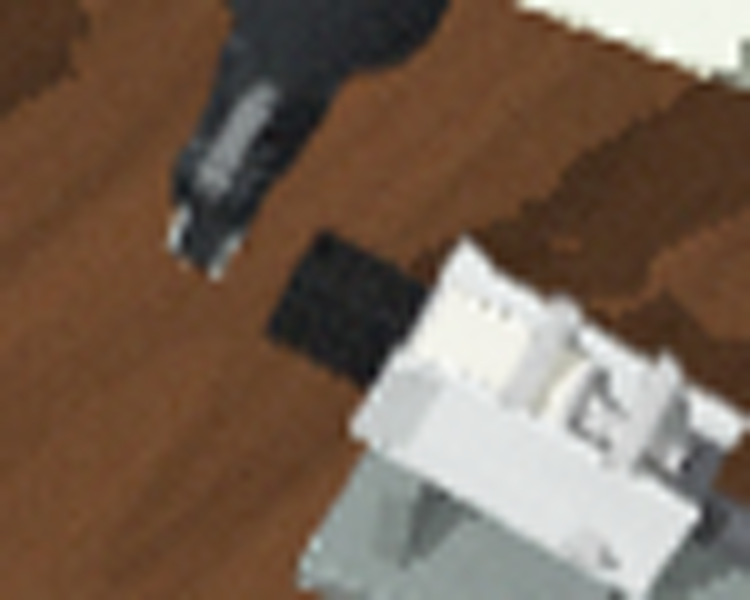

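```bash
python3 -m inch '[[[-8,0,0],[0,0,0],10],[[-7,0,0],[0,0,0],10]]'|grep xx; for i in 1 2 3 4 5 6 7; do python3 -m inch '[[[-1.5,0,0],[0,0,0],10]]'|grep xx; python3 pos.py|tail -1; done
```

```text
cart in trough mm [-10.1   1.2   2.5] F tool [-0.4 -0.2 -0.2]
cart in trough mm [-8.6  1.2  2.7] F tool [ 4.4  0.2 -0.4]
cart in trough mm [-8.6  1.3  2.4] F tool [ 7.1 -1.1 -3. ]
cart in trough mm [-8.8  1.3  2.3] F tool [ 6.4 -0.4 -3.9]
cart in trough mm [-8.9  1.3  2.1] F tool [ 6.4 -0.  -3.1]
cart in trough mm [-8.9  1.3  2. ] F tool [ 6.4  0.2 -3.8]
cart in trough mm [-9.1  1.4  1.9] F tool [ 6.7 -0.2 -2.9]
```

```bash
python3 -m inch '[[[8,0,0],[0,0,0],10],[[12,0,-5],[0,0,0],10],[[5,0,-30],[0,0,0],0],[[0,0,-40],[0,0,0],0],[[0,0,-30],[0,0,0],0]]'|egrep 'force|open'; python3 -c "
from plan import *
st()
plan(np.array([.6239,.0143,.16]),down(77),0,mm=40,deg=4)
c=capture('top');w=cloud(c);g=c['pixels'].mean(-1)
k=(w[...,2]>.062)&(w[...,2]<.08)&(w[...,0]>.56)&(w[...,0]<.72)&(w[...,1]>-.11)&(w[...,1]<.07)
n,l,s,ce=cv2.connectedComponentsWithStats(k.astype(np.uint8))
for i in range(1,n):
  if s[i,4]>15: print(s[i,4],cv2.minAreaRect(w[l==i][:,:2].astype(np.float32)),np.median(w[l==i][:,2]))
c=capture('scene');w=cloud(c)
k=(w[...,2]>.060)&(w[...,2]<.08)&(w[...,0]>.56)&(w[...,0]<.72)&(w[...,1]>-.11)&(w[...,1]<.07)
n,l,s,ce=cv2.connectedComponentsWithStats(k.astype(np.uint8))
for i in range(1,n):
  if s[i,4]>10: print(s[i,4],cv2.minAreaRect(w[l==i][:,:2].astype(np.float32)),np.median(w[l==i][:,2]))
cv2.imwrite('pics/u.png',c['pixels'])
"
```

```text
contact_force: [0.1, 0.5, -0.6]
opening: -0.0002
t 30.73 p [0.4913 0.2488 0.1938] z [-0.269 -0.005 -0.963] y az 100.97 F [ 0.1  0.5 -0.6] op -0.2 q [-0.73  0.33  0.36  1.54 -0.21  1.55  1.43]
dist 271.5 mm turn 28.8 deg rows 8
[[[-11, -32, -0], [-0.1, -2, 3], 0], [[-13, -31, 0], [-0.1, -2, 3], 0], [[-14, -31, 1], [-0, -2, 3], 0], [[-16, -30, 1], [-0.1, -1.9, 3], 0], [[-17, -29, 1], [-0, -2, 3], 0], [[-19, -28, 2], [-0.1, -1.9, 3.1], 0], [[-20, -27, 3], [-0, -2, 3], 0], [[-22, -27, 4], [-0.1, -1.9, 3.1], 0]]
242 ((0.6236326694488525, 0.013947419822216034), (0.04412123188376427, 0.03068351000547409), 78.25745391845703) 0.06835963648257759
66 ((0.6132522821426392, -0.03100503236055374), (0.019524231553077698, 0.018896136432886124), 0.15653590857982635) 0.06612628476294635
67 ((0.606098473072052, -0.06315866112709045), (0.018555428832769394, 0.01965486630797386), 44.54268264770508) 0.06579454610121438
121 ((0.6247406601905823, 0.011225979775190353), (0.044421419501304626, 0.030346207320690155), 78.51815795898438) 0.06530946563422968
30 ((0.6144065260887146, -0.03409171849489212), (0.017859824001789093, 0.020295310765504837), 38.62815475463867) 0.0631225050106472
38 ((0.6066998839378357, -0.0646493062376976), (0.02002989687025547, 0.02033134549856186), 19.579071044921875) 0.06308966277124561
```

View pics/u.png

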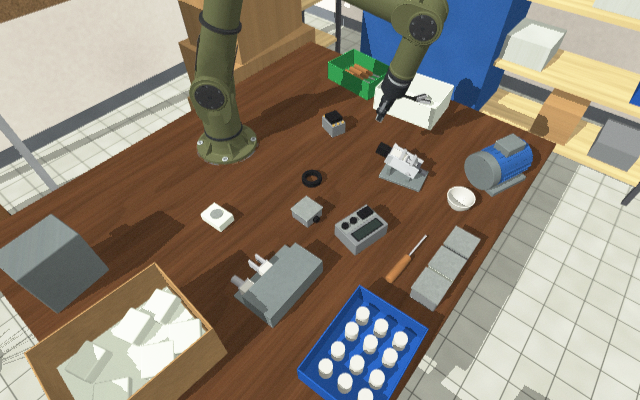

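Key centre is about (0.624, 0.013) and its 44 × 30 mm footprint matches. Moving over it.

```bash
python3 -m inch '[[[-11,-32,0],[-0.1,-2,3],0],[[-13,-31,0],[-0.1,-2,3],0],[[-14,-31,1],[0,-2,3],0],[[-16,-30,1],[-0.1,-1.9,3],0],[[-17,-29,1],[0,-2,3],0],[[-19,-28,2],[-0.1,-1.9,3],0],[[-20,-27,3],[0,-2,3],0],[[-22,-27,4],[-0.1,-1.9,3],0]]'|egrep 'force|open'; python3 -c "
from plan import *
st()
plan(np.array([.624,.0135,.11]),down(77),0,mm=30,deg=6)"
```

```text
contact_force: [-0.7, -0.3, -0.2]
opening: 0.0001
t 31.82 p [ 0.623  -0.004   0.1563] z [ 0.014 -0.004 -1.   ] y az 75.70 F [-0.7 -0.3 -0.2] op 0.1 q [-0.5   0.32  0.57  1.64 -0.18  1.22  1.42]
dist 49.5 mm turn 1.5 deg rows 2
[[[2, 9, 23], [-0, 0.4, -0.7], 0], [[2, 8, 23], [-0, 0.4, -0.6], 0]]
```

```bash
python3 -m inch '[[[2,9,18],[0,0.4,-0.7],0],[[2,8,18],[0,0.4,-0.6],0],[[0,0,0],[0,0,0],0]]'|egrep 'force|open'; python3 -c "
from plan import *
st()
plan(np.array([.624,.0135,.085]),down(77),0,mm=20,deg=6)"
```

```text
contact_force: [0.1, -0.1, 1.1]
opening: -0.0
t 32.20 p [0.6211 0.0076 0.1165] z [-0.003 -0.003 -1.   ] y az 76.54 F [ 0.1 -0.1  1.1] op -0.0 q [-0.5   0.36  0.55  1.67 -0.2   1.17  1.43]
dist 32.2 mm turn 0.5 deg rows 2
[[[-1, 3, 16], [-0.1, -0.1, -0.2], 0], [[-1, 3, 15], [-0.1, -0, -0.3], 0]]
```

```bash
python3 -m inch '[[[-1,3,14],[-0.1,-0.1,-0.2],0],[[-1,3,12],[0,0,-0.3],0],[[-1,1,0],[0,0,0],0]]'|egrep 'force|open'; python3 -c "
from plan import *
st()
c=capture('scene');a=w2px(c,[.624,.0135,.09]).astype(int);cv2.imwrite('pics/v1.png',cv2.resize(c['pixels'][a[1]-30:a[1]+30,a[0]-35:a[0]+40],None,fx=10,fy=10,interpolation=cv2.INTER_CUBIC))
w=cloud(c);k=(w[...,2]>.074)&(w[...,2]<.13)&(abs(w[...,0]-.624)<.05)&(abs(w[...,1]-.0135)<.05);p=w[k]*1e3
for lo in range(74,130,6):
    s=p[(p[:,2]>=lo)&(p[:,2]<lo+6)]
    if len(s): print(lo,len(s),'x',np.percentile(s[:,0],[5,50,95]).round(),'y',np.percentile(s[:,1],[5,50,95]).round())
"
```

```text
contact_force: [-0.0, -0.2, -0.1]
opening: -0.0
t 32.58 p [0.6256 0.0155 0.0886] z [-0.001 -0.001 -1.   ] y az 77.21 F [-0.  -0.2 -0.1] op -0.0 q [-0.5   0.4   0.53  1.69 -0.22  1.12  1.45]
92 1 x [630. 630. 630.] y [7. 7. 7.]
98 4 x [631. 636. 637.] y [ 6.  9. 16.]
104 12 x [622. 633. 637.] y [ 2.  5. 17.]
110 11 x [617. 632. 636.] y [ 1.  3. 18.]
116 9 x [626. 631. 639.] y [ 0.  7. 15.]
122 12 x [627. 636. 639.] y [-1.  6. 23.]
128 4 x [629. 637. 637.] y [ 1. 10. 17.]
```

View pics/v1.png

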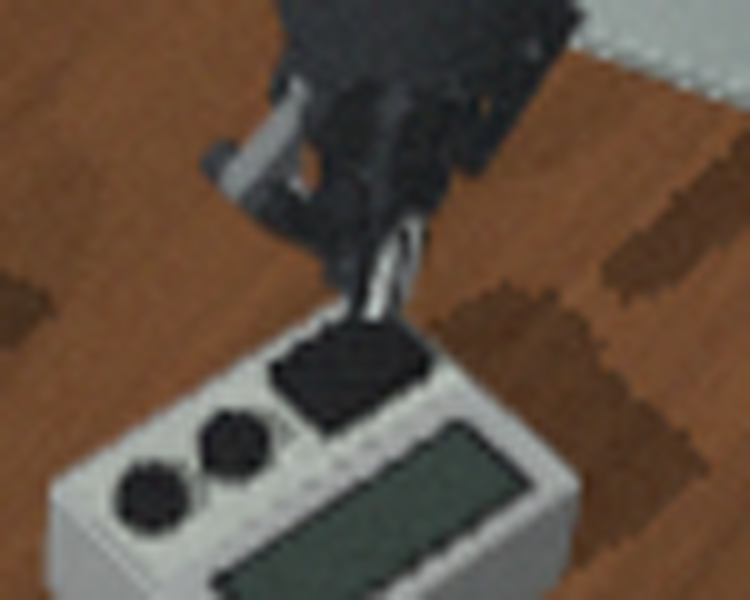

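```bash
python3 -m inch '[[[0,-1,9],[0,0,0],0],[[0,-1,6],[0,0,0],0],[[0,0,0],[0,0,0],0]]'|egrep 'force|eef'; for i in 1 2 3 4; do python3 -m inch '[[[0,0,2],[0,0,0],0]]'|egrep 'force|eef'; done
```

```text
eef_pos: [0.6264, 0.0131, 0.074]
contact_force: [0.1, 0.2, 0.5]
eef_pos: [0.6267, 0.0129, 0.0722]
contact_force: [-0.4, 0.2, -0.2]
eef_pos: [0.6268, 0.0129, 0.0703]
contact_force: [0.5, -0.1, 0.0]
eef_pos: [0.6269, 0.0129, 0.0683]
contact_force: [1.0, -0.1, 0.0]
eef_pos: [0.627, 0.0129, 0.0663]
contact_force: [-0.1, -0.0, -0.8]
```

```bash
for i in 1 2 3 4; do python3 -m inch '[[[0,0,1],[0,0,0],0]]'|egrep 'force|eef'|tr '\n' ' ';echo; done
```

```text
eef_pos: [0.6269, 0.013, 0.0651] contact_force: [0.9, -0.4, 0.2] 
eef_pos: [0.6269, 0.013, 0.064] contact_force: [-0.2, -0.3, 0.2] 
eef_pos: [0.627, 0.013, 0.063] contact_force: [0.5, -0.4, -0.3] 
eef_pos: [0.627, 0.013, 0.062] contact_force: [0.3, -0.7, -0.0]
```

```bash
for i in 1 2 3 4; do python3 -m inch '[[[0,0,0.7],[0,0,0],0]]'|egrep 'force|eef'|tr '\n' ' ';echo; done
```

```text
eef_pos: [0.6269, 0.0129, 0.0612] contact_force: [0.1, 0.2, -0.3] 
eef_pos: [0.627, 0.013, 0.0604] contact_force: [-0.1, 0.0, 0.5] 
eef_pos: [0.627, 0.013, 0.0597] contact_force: [-0.4, -0.4, 0.1] 
eef_pos: [0.627, 0.013, 0.059] contact_force: [0.4, -0.6, -0.5]
```

```bash
for i in 1 2 3 4; do python3 -m inch '[[[0,0,0.7],[0,0,0],0]]'|egrep 'force|eef'|tr '\n' ' ';echo; done
```

```text
eef_pos: [0.627, 0.013, 0.0583] contact_force: [-0.6, -0.3, 0.1] 
eef_pos: [0.627, 0.013, 0.0575] contact_force: [1.1, 0.7, 0.5] 
eef_pos: [0.627, 0.013, 0.0569] contact_force: [-0.7, -0.7, 2.0] 
eef_pos: [0.627, 0.013, 0.0565] contact_force: [-1.3, -0.2, 3.6]
```

```bash
for i in 1 2 3; do python3 -m inch '[[[0,0,0.7],[0,0,0],0]]'|egrep 'force|eef'|tr '\n' ' ';echo; done
```

```text
eef_pos: [0.627, 0.013, 0.0561] contact_force: [-1.8, -0.2, 3.6] 
eef_pos: [0.6271, 0.013, 0.0557] contact_force: [-2.7, 0.7, 4.3] 
eef_pos: [0.627, 0.013, 0.0552] contact_force: [-2.8, 0.8, 5.0]
```

```bash
for i in 1 2; do python3 -m inch '[[[0,0,0.6],[0,0,0],0]]'|egrep 'force|eef'|tr '\n' ' ';echo; done
```

```text
eef_pos: [0.6271, 0.013, 0.0547] contact_force: [-1.8, -0.0, 4.8] 
eef_pos: [0.6271, 0.013, 0.0541] contact_force: [-1.4, -1.0, 3.2]
```

```bash
for i in 1 2; do python3 -m inch '[[[0,0,0.5],[0,0,0],0]]'|egrep 'force|eef'|tr '\n' ' ';echo; done
```

```text
eef_pos: [0.6271, 0.013, 0.0534] contact_force: [-1.2, 0.2, 1.9] 
eef_pos: [0.627, 0.013, 0.0526] contact_force: [-0.6, -0.5, 1.3]
```

```bash
python3 -m inch '[[[0,0,-6],[0,0,0],0],[[0,0,-20],[0,0,0],0],[[0,0,-40],[0,0,0],0],[[0,0,-40],[0,0,0],0],[[0,0,0],[0,0,0],0]]'|egrep 'force|eef'; python3 - <<'E'
from plan import *
st()
plan(np.array([.50,.0,.25]),down(77),40,mm=40,deg=6)
E
```

```text
eef_pos: [0.6277, 0.0127, 0.1652]
contact_force: [1.1, 0.2, -0.8]
t 36.50 p [0.6277 0.0127 0.1652] z [ 0.006 -0.001 -1.   ] y az 77.14 F [ 1.1  0.2 -0.8] op -0.3 q [-0.51  0.33  0.56  1.61 -0.18  1.25  1.42]
dist 153.9 mm turn 0.4 deg rows 4
[[[30, -10, -21], [0, 0.1, 0], 40], [[30, -10, -21], [0, 0.1, 0], 40], [[31, -10, -22], [0, 0.1, 0.1], 40], [[30, -11, -21], [0, 0.1, 0], 40]]
```

Move back to clear the view and do a final check of both sites.

```bash
python3 -m inch '[[[30,-10,-21],[0,0.1,0],0],[[30,-10,-21],[0,0.1,0],0],[[30,-10,-21],[0,0.1,0],0],[[0,0,0],[0,0,0],0]]'|egrep 'force|eef'; python3 - <<'E'
from plan import *
np.set_printoptions(precision=1,suppress=True)
for n in ['scene','top']:
    c=capture(n);W=cloud(c);q=trR().inv().apply(W.reshape(-1,3)-TO).reshape(400,640,3)*1e3
    g=c['pixels'].mean(-1);k=(abs(q[...,1]-1)<13)&(q[...,2]>28)&(q[...,2]<45)&(q[...,0]>-60)&(q[...,0]<32)
    d=q[k&(g<80)];b=q[k&(g>140)]
    if len(d): print(n,'dark head x',np.percentile(d[:,0],[2,98]))
    if len(b): print(n,'white x',np.percentile(b[:,0],[2,98]))
    print(n,'key z',np.nanmedian(W[(abs(W[...,0]-.624)<.008)&(abs(W[...,1]-.0135)<.008)][:,2]))
    for t in ['nose','stop']: print(t,[(np.round(m['location'],1),round(m['score'],2)) for m in mark_of(c,t)[:1]])
    cv2.imwrite(f'pics/final_{n}.png',c['pixels'])
E
```

```text
eef_pos: [0.5303, 0.0032, 0.2298]
contact_force: [0.2, -0.5, -0.8]
scene dark head x [-45.6  -4.6]
scene white x [-1.3 31.5]
scene key z 0.06554681304030208
nose [(array([413.6, 166.9]), 0.82)]
stop [(array([414.7, 167. ]), 0.82)]
top dark head x [-47.5  -8.5]
top white x [-3.9 31. ]
top key z nan
nose [(array([201.4, 147.6]), 0.7)]
stop [(array([199.5, 148.9]), 0.91)]
  return np.nanmean(a, axis, out=out, keepdims=keepdims)
```

View pics/final_top.png

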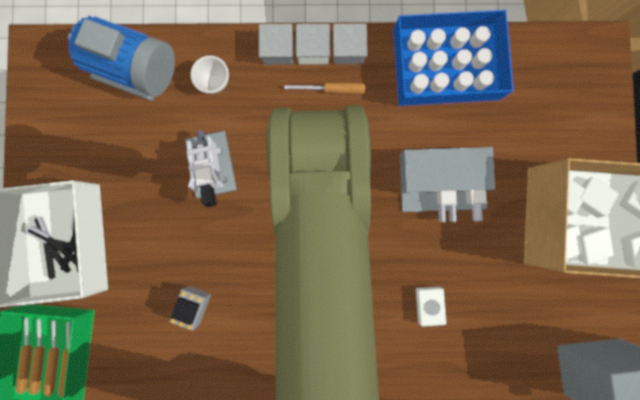

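View pics/final_scene.png

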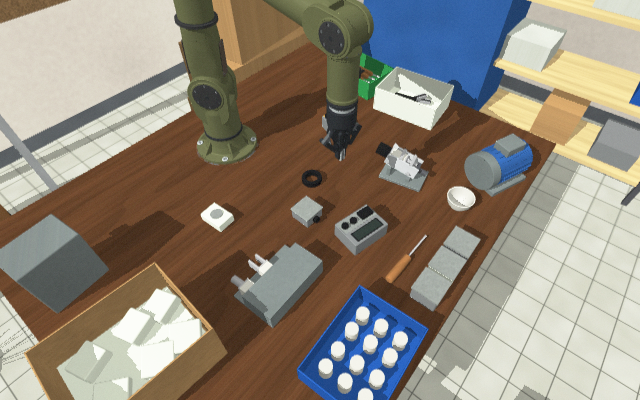

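The cartridge sits in the trough (scene 400,160), and the two spares and everything else are still in place. The key is back at its rest height and the arm is clear of everything.

```bash
python3 -c "
from cell import *
print(close_job(), get_obs()['t'])"
```

```text
the job is handed in; nothing more can be done
the job is handed in; nothing more can be done
```

I drew the single-blade cartridge out of the rack, laid it on the table to re-grip it by its head, pushed it down the trough to the stop and let go. I then pressed the wide key once, until it clicked, and released it. The job was handed in at about 37 s of the 72 s allowed, and no verdict was reported.

**Cartridge:**
- **Push check:** after letting go, I pushed gently on the back of the head. It met firm resistance at about 6.5 N and did not move.
- **Camera check:** in the last pictures the head's rear measures 46–47.5 mm above the trough mouth; 47 mm is home. The detected blade tip and stop agree to about 1 pixel in the scene view and 2 in the top view.

**Key:** the resistance peaked near 5 N at about 2.2 mm and fell to 1.3–1.9 N. I stopped at about 4.8 mm of travel, past the 3.3 mm click and short of the 6.5 mm limit. The key then read its rest height again in the scene view; the arm hid it from the top camera.

**Round keys and bystanders:** I did not touch the round keys, and the scene picture shows nothing else moved. The arm hid part of the top view.

**What disagreed:**
- **Fingertip position:** with the jaws closed to 20 mm, the fingertips stood about 9.5 mm behind the reported tool point, not 25 mm ahead of it. My first grasp therefore closed on nothing, just above the cartridge. I measured the offset by touching the cartridge's top with about 18 N and then used that figure.
- **Camera offset:** the two cameras disagreed by about 2 mm, so I aligned the cartridge to the trough within the same pictures.

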